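# Make the board test station safe and rack the tested driver boards

### The job

Make the test station safe: press its spring plunger right down to its stop and let it come up, then put the shorting pin fully home in the station's terminal and leave it there. Only after that lift the board carriers standing on the bench, and hang every one of them by its eye on a rack peg of its own, pushed in far enough for the peg's gravity keeper to drop closed behind the eye. Leave the other things on the bench where they are.

Things in the scene. Friction and masses are not known exactly. Their poses are not given: they have to be found in the camera images.
- carrier1_tab (a point): Centre of the grip tab (10 mm thick along x, 26 wide, 46 tall) on top of an upright metal board carrier, 160 mm tall, 260 g, standing loose on a foot 50 (x) x 56 x 10 mm; this point is 138 mm above its underside. Foot, 50 mm wide plate with a round green board on its -x face, ring eye, tab. x = plate normal, z up. All alike; one may be absent.
- carrier1_eye (a point): Centre of carrier 1's eight-sided ring eye, 45 mm below its tab centre, 93 mm above its underside; same axes (x = axis of the eye). Inner radius 17 mm, outer 24, 8 mm thick. Hung, the inside of the eye's top rests on the peg, so this point is about 12 mm below the peg's axis.
- carrier2_tab (a point): Centre of the grip tab (10 mm thick along x, 26 wide, 46 tall) on top of an upright metal board carrier, 160 mm tall, 260 g, standing loose on a foot 50 (x) x 56 x 10 mm; this point is 138 mm above its underside. Foot, 50 mm wide plate with a round green board on its -x face, ring eye, tab. x = plate normal, z up. All alike; one may be absent.
- carrier2_eye (a point): Centre of carrier 2's eight-sided ring eye, 45 mm below its tab centre, 93 mm above its underside; same axes (x = axis of the eye). Inner radius 17 mm, outer 24, 8 mm thick. Hung, the inside of the eye's top rests on the peg, so this point is about 12 mm below the peg's axis.
- carrier3_tab (a point): Centre of the grip tab (10 mm thick along x, 26 wide, 46 tall) on top of an upright metal board carrier, 160 mm tall, 260 g, standing loose on a foot 50 (x) x 56 x 10 mm; this point is 138 mm above its underside. Foot, 50 mm wide plate with a round green board on its -x face, ring eye, tab. x = plate normal, z up. All alike; one may be absent.
- carrier3_eye (a point): Centre of carrier 3's eight-sided ring eye, 45 mm below its tab centre, 93 mm above its underside; same axes (x = axis of the eye). Inner radius 17 mm, outer 24, 8 mm thick. Hung, the inside of the eye's top rests on the peg, so this point is about 12 mm below the peg's axis.
- peg1 (a point): Level steel peg, 10 mm diameter, axis 150 mm up, one of three 105 mm apart on an open rack (16 mm square crossbar at peg height on two 158 mm posts 340 mm apart). Point: on the peg's axis, straight above its keeper's hinge. x = along the peg inwards; crossbar's face at +58 mm, free tip at -17 mm. z up. Only one carrier fits behind a keeper.
- keeper1 (a joint): Gravity keeper of peg 1: a 20 g flap 12 mm wide, 4 thick, hinged 7 mm below the peg's axis, reaching 36 mm down. 0 = hanging straight down (closed), positive (rad, to 1.55) = swung inwards and up under the peg; it cannot swing outwards. An eye pushed inwards along the peg lifts it; it drops behind once the eye is about 36 mm past the hinge.
- peg2 (a point): Level steel peg, 10 mm diameter, axis 150 mm up, one of three 105 mm apart on an open rack (16 mm square crossbar at peg height on two 158 mm posts 340 mm apart). Point: on the peg's axis, straight above its keeper's hinge. x = along the peg inwards; crossbar's face at +58 mm, free tip at -17 mm. z up. Only one carrier fits behind a keeper.
- keeper2 (a joint): Gravity keeper of peg 2: a 20 g flap 12 mm wide, 4 thick, hinged 7 mm below the peg's axis, reaching 36 mm down. 0 = hanging straight down (closed), positive (rad, to 1.55) = swung inwards and up under the peg; it cannot swing outwards. An eye pushed inwards along the peg lifts it; it drops behind once the eye is about 36 mm past the hinge.
- peg3 (a point): Level steel peg, 10 mm diameter, axis 150 mm up, one of three 105 mm apart on an open rack (16 mm square crossbar at peg height on two 158 mm posts 340 mm apart). Point: on the peg's axis, straight above its keeper's hinge. x = along the peg inwards; crossbar's face at +58 mm, free tip at -17 mm. z up. Only one carrier fits behind a keeper.
- keeper3 (a joint): Gravity keeper of peg 3: a 20 g flap 12 mm wide, 4 thick, hinged 7 mm below the peg's axis, reaching 36 mm down. 0 = hanging straight down (closed), positive (rad, to 1.55) = swung inwards and up under the peg; it cannot swing outwards. An eye pushed inwards along the peg lifts it; it drops behind once the eye is about 36 mm past the hinge.
- pin_grip (a point): Centre of the handle of the shorting pin, which starts standing in its fixed grey rest block (70 mm square, 50 high). Black round handle 24 mm wide, 56 tall, on a 30 mm collar 4 mm thick; below it a brass shank 8 mm wide reaches 41 mm down to a tapered tip. This point is 73 mm above the tip, 32 above the collar's underside. 80 g. z up.
- pin_collar (a point): Centre of the underside of the pin's collar, 41 mm above the tip.
- terminal (a point): Mouth of the terminal of the grey test station (fixed, 150 x 190 mm, 70 mm high), a vertical hole in the black block let into its top: 11.5 mm wide, chamfered, 43 mm deep; 70 mm above the table. The pin is home when its collar lies on the block.
- plunger (a joint): Spring plunger on the test station: 0 = up, 0.020 m = down at its stop. Vertical. About 3 N to start and 8 N at the stop; springs back up when let go.
- plunger_top (a point): Centre of the top of the plunger's round black head, 38 mm diameter, 126 mm above the table when up.
- cup_a: Loose green lamp cup, 64 mm wide, 24 mm high (some hold a board up to 36 mm); bystander. Origin at its underside.
- cup_b: Loose green lamp cup, 64 mm wide, 24 mm high (some hold a board up to 36 mm); bystander. Origin at its underside.
- cup_c: Loose green lamp cup, 64 mm wide, 24 mm high (some hold a board up to 36 mm); bystander. Origin at its underside.
- driver: Loose screwdriver lying on the bench, about 200 mm long; bystander.
- spool: Loose aluminium spool, 60 mm wide, 35 mm high; bystander. Origin at its underside.
- jar: Loose jar, 56 mm wide, 70 mm high; bystander. Origin at its underside.
Mind the look-alikes: they are no part of the job. Leave any black or purple look-alike of the part that bears carrier2_tab alone. What is shaped like the part that bears carrier1_tab but blue is not meant.

How it is judged:
By the outcome, as a careful person would: the job done as asked, in the order asked, and still so for the second after the job is handed in, with the robot touching nothing.
Of carrier1, carrier2, carrier3 only 2 to 3 are there at a start; the rules pass over those that are not, and their reading is None.
At some moment in a run one of carrier1, carrier2, carrier3 may be knocked a few centimetres aside while the robot is not near it.
It also fails if it takes over 210 s, if anything falls off the work surface, if the arm or the gripper's body presses on something with over 40 N, if the wrist force passes 120 N, or if a joint passes its speed limit or range.

### The arm

A 6-joint arm with a two-finger parallel gripper is mounted at the origin on the work surface. World frame = base frame: x ahead of the robot, y to its left, z up, the work surface at z = 0. Lengths are in mm, angles in rad, forces in N, time in s.
With the tool pointing down it reaches from about 350 to 875 mm from the base axis. Payload 4.2 kg.
Tool frame: the origin (TCP) lies midway between the tips of the shut fingers; the grasp point (between the pads) lies 19 mm behind it (arm.grip_point_offset is the distance from the TCP to the grasp point, in mm); z points along the fingers, x is the direction in which the jaws open and shut, and the axes are right-handed (so a half turn about z gives the same grasp; the last joint's range is limited). The gripper opens to 85 mm and grips with 20 to 120 N. Pads are 22 mm wide; open, the fingers measure 114 mm over their backs; the gripper's body (76 mm by 85 mm) begins 54 mm behind the grasp point. The pads swing forward as they close: fully open they stand 13 mm farther back than shut.
Start: joints at [-1.053, 0.385, 0.008, 0, -1.194, -0.259], TCP at [159.967, -604.16, 231.312] pointing down, gripper open.
Joint ranges: [-3.14, 3.14], [-1.21, 2.06], [-1.07, 1.41], [-3.16, 2.05], [-2.99, -0.16], [-3.1, 3.1]. Speed limits (rad/s): [2.79, 2.79, 3.14, 3.14, 3.14, 3.14].

### API

Orientations are given as a unit quaternion [x, y, z, w].
In Python, from bench import arm gives the robot as it stands.
- The arm moves only by the tool move_arm, never from a script. Its argument "targets" is a list of rows, each a list of 7 numbers: the shift along the tool's x, y, z in cm, then the turn, a rotation vector about the tool's x, y, z in degrees, then the closure in counts, from 0 (fully open) to 255 (shut). In form: [[x, y, z, wx, wy, wz, grip], ...]. A call has 1 to 20 rows; each row is the pose to reach, as a shift and turn from the pose commanded when the call began, along the tool's axes at that moment; what a row does not reach only later rows make up. A row lasts 1/8 s, in which the tool goes at most 62.5 mm and 10.7 degrees, less where a joint would pass 70% of its speed; a pose out of reach is approached as far as the arm can. A call with a gripper value outside its range is refused whole. The fingers move at their own pace and stop on an object; the grip force is fixed at half the most. Time passes only in rows, so rows that repeat a pose let the fingers close. It gives the time, the measured TCP pose, the force and the opening at its end, in the units of the state.
- arm.read_state(): the state, without advancing time (a new reading comes with each control period).
- arm.get_image(name): name is "scene" or "top" or "wrist"; returns (picture, depth): 480x640x3 uint8, blue, green, red; 480x640 float32, mm along the optical axis (not along the pixel's ray), 0 where there is no reading.
- arm.camera_params(name): a dict with "mtx" (3x3 intrinsics, pixels), "dist" ([k1, k2, p1, p2, k3] as OpenCV has them; the pictures are not rectified), "world_to_cam" (4x4, takes a point from world to camera coordinates); the wrist camera has in their place "mount" (4x4, takes a point from camera to tool coordinates, whose origin is the TCP and whose axes are the tool frame's). Camera axes: x right, y down, z forward; pixel columns grow to the right and rows downward; lengths in mm; the calibration is good to about 2 mm. A picture is of the moment at which its call begins: read the wrist's pose just before it. camera_params takes no time and is no camera call.
- arm.job_done(): hands the job in, once; it reports no verdict.
Trained networks look in the newest picture that a camera, given by its name, has taken for a name from the list of things; names that differ only in an ending like _2 or _b are one class to them, and where a whole thing is asked for, a point or a joint stands for the part that bears it (a point fixed in the world has none). Each returns a list of dicts, best first, with "score" (0 to 1); they miss things now and then, are a little off and sometimes report something else, mostly with a low value. They report only what shows in the picture. A call takes as long as a camera call. They do not tell look-alikes from the thing itself.
- arm.search_frame(thing, camera): "bbox" ([left, top, right, bottom] in pixels, round what is visible of it).
- arm.tip_of(thing, camera): "uv" ([column, row] in pixels: a listed point, or the origin of a listed thing).
The state is a dict: "clock": time; "joints": joint angles; "joint_vel": joint speeds; "joint_efforts": joint torques, N m; "position": TCP position; "ee_rot": TCP orientation; "contact_force": force on the tool from outside, world axes, zero at the start; "wrist_torque": the same for the moment, N m; "gripper_width": finger opening in mm.
Only numpy, scipy, OpenCV 4.12 (cv2) and the standard library are available. Lean on these libraries where they do the work, as an engineer would, in place of code of your own. Each camera call takes 0.05 s, during which the arm holds its last target.

## Working session

There is one attempt and no reset: what is moved stays moved. The work goes in short steps, Python scripts to look and compute and a tool call to move; the robot and the scene stay as the last step left them, time stands still between calls to the robot, and variables do not carry over. Pictures are saved under pics/ and viewed, and the job is handed in when it is done.

Besides the shell and the picture viewer there is one more tool, called after "Emit:" by a JSON object that holds its "method" and its "body", one argument or row to a line. move_arm: Moves the arm, as the interface text tells. Its arguments: {"type":"object","properties":{"targets":{"type":"array","items":{"type":"array","items":{"type":"number"}}}},"required":["targets"]}

```bash
ls; mkdir -p pics
python3 - <<'E'
from bench import arm
import cv2
print(arm.read_state())
for n in ["scene","top","wrist"]:
    im,d=arm.get_image(n); cv2.imwrite(f"pics/{n}0.png",im)
    p=arm.camera_params(n); print(n,{k:__import__('numpy').round(v,3).tolist() for k,v in p.items()})
E
```

```text
pics
{'clock': 0.0, 'joints': array([-1.05339555e+00,  3.85551408e-01,  6.61707888e-03, -4.97417827e-04,
       -1.19403569e+00, -2.58608323e-01]), 'joint_vel': array([-0.00010672, -0.00066619, -0.00182841, -0.00011961,  0.000446  ,
        0.0005394 ]), 'joint_efforts': array([ 5.41799072e-04, -3.92290592e+01,  1.88405836e+01,  4.18636858e+00,
       -4.60549607e-03,  6.42884572e-06]), 'position': array([ 159.81174994, -603.60320878,  230.22152822]), 'ee_rot': array([ 6.10025850e-01,  7.92380734e-01,  6.33778872e-04, -9.12687668e-04]), 'contact_force': array([ 0.30575431, -0.75592383, -0.48690272]), 'wrist_torque': array([-0.04470752, -0.01199075,  0.0273197 ]), 'gripper_width': 85.35019940282477}
scene {'mtx': [[488.957, 0.0, 320.343], [0.0, 488.957, 238.765], [0.0, 0.0, 1.0]], 'dist': [0.023, 0.0, 0.0, 0.0, 0.0], 'world_to_cam': [[-0.003, 1.0, 0.013, 54.765], [0.699, 0.011, -0.715, -318.427], [-0.715, 0.006, -0.699, 1385.766], [0.0, 0.0, 0.0, 1.0]]}
top {'mtx': [[436.862, 0.0, 318.183], [0.0, 436.862, 241.189], [0.0, 0.0, 1.0]], 'dist': [-0.06, 0.0, 0.0, 0.0, 0.0], 'world_to_cam': [[0.019, -1.0, 0.017, -51.171], [-0.993, -0.021, -0.118, 548.021], [0.118, -0.014, -0.993, 976.462], [0.0, 0.0, 0.0, 1.0]]}
wrist {'mtx': [[418.246, 0.0, 319.614], [0.0, 418.246, 235.434], [0.0, 0.0, 1.0]], 'dist': [-0.043, 0.0, 0.0, 0.0, 0.0], 'mount': [[1.0, -0.001, 0.001, -0.341], [0.0, 0.962, 0.274, -69.635], [-0.001, -0.274, 0.962, -141.922], [0.0, 0.0, 0.0, 1.0]]}
```

View pics/scene0.png

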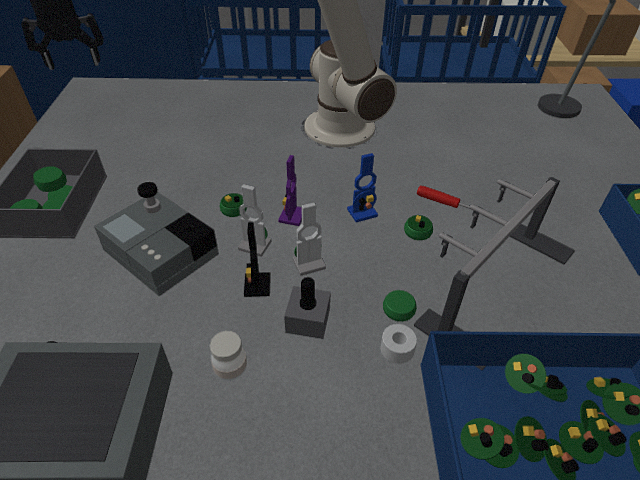

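View pics/top0.png

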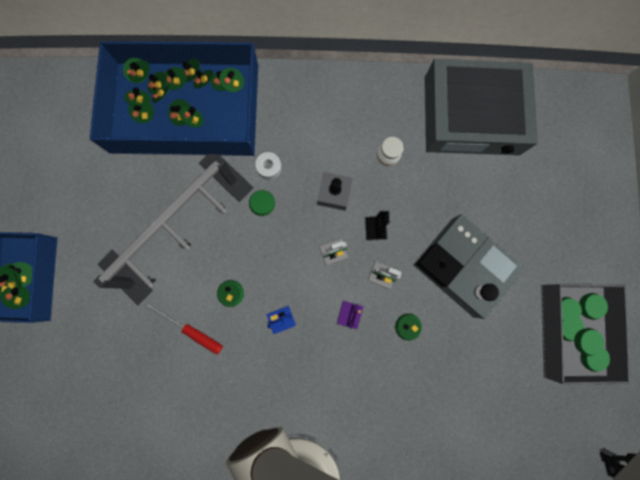

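View pics/wrist0.png

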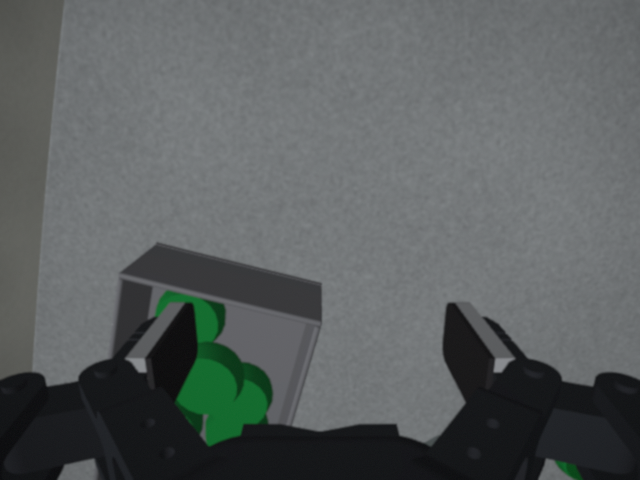

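The scene shows two white carriers (scene 252,215 and 308,240), with black, purple and blue look-alikes around them. The pin is at scene (308,295), the station is left of centre, and the rack is on the right.

```bash
cat > h.py <<'E'
from bench import arm
import numpy as np, cv2
from scipy.spatial.transform import Rotation as R
np.set_printoptions(suppress=True,precision=2)
def T_wc(name,st=None):
    p=arm.camera_params(name)
    if name!="wrist": return np.linalg.inv(p["world_to_cam"]),p
    st=st or arm.read_state()
    T=np.eye(4);T[:3,:3]=R.from_quat(st["ee_rot"]).as_matrix();T[:3,3]=st["position"]
    return T@np.array(p["mount"]),p
def ray(name,uv,st=None):
    T,p=T_wc(name,st)
    u=cv2.undistortPoints(np.array([[uv]],float),np.array(p["mtx"]),np.array(p["dist"])).ravel()
    d=T[:3,:3]@np.array([u[0],u[1],1.0]); return T[:3,3],d
def atz(name,uv,z,st=None):
    o,d=ray(name,uv,st); return o+d*(z-o[2])/d[2]
def proj(name,P,st=None):
    T,p=T_wc(name,st);M=np.linalg.inv(T)
    r,_=cv2.projectPoints(np.array(P,float).reshape(-1,3),cv2.Rodrigues(M[:3,:3])[0],M[:3,3],np.array(p["mtx"]),np.array(p["dist"]))
    return r.reshape(-1,2)
def cloud(name,depth,st=None):
    T,p=T_wc(name,st)
    vv,uu=np.mgrid[0:480,0:640]
    u=cv2.undistortPoints(np.stack([uu.ravel(),vv.ravel()],1).astype(float)[:,None],np.array(p["mtx"]),np.array(p["dist"])).reshape(480,640,2)
    P=np.dstack([u[...,0]*depth,u[...,1]*depth,depth])
    return P@T[:3,:3].T+T[:3,3]
def tool(P,yaw_or_R=None,st=None):
    "world point -> shift in tool axes cm"
    st=st or arm.read_state(); Rm=R.from_quat(st["ee_rot"]).as_matrix()
    return Rm.T@(np.array(P)-st["position"])/10
E
python3 - <<'E'
from h import *
for n in ["scene","top"]:
    im,d=arm.get_image(n); np.save(f"/tmp/{n}_d.npy",d)
    for t,z in [("carrier1_tab",138),("carrier1_eye",93),("peg1",150),("pin_grip",None),("pin_collar",None),("terminal",70),("plunger_top",126)]:
        for r in arm.tip_of(t,n):
            print(n,t,round(r["score"],2),np.round(r["uv"],1),atz(n,r["uv"],z)[:2] if z else "")
    C=cloud(n,d); np.save(f"/tmp/{n}_c.npy",C); cv2.imwrite(f"/tmp/{n}.png",im)
E
```

```text
scene carrier1_tab 0.85 [362.7 165. ] [375.85  33.15]
scene carrier1_tab 0.57 [306.8 214.1] [532.28 -79.84]
scene carrier1_tab 0.5 [444.5 235.8] [586.22 166.43]
scene carrier1_eye 0.98 [309.2 234.4] [539.79 -75.38]
scene carrier1_eye 0.96 [366.6 180.2] [368.7   45.32]
scene peg1 0.94 [447.1 241. ] [611.58 164.1 ]
scene peg1 0.9 [505.5 187.2] [460.43 304.81]
scene peg1 0.81 [478.  209.6] [527.87 236.27]
scene peg1 0.41 [245.  196.9] [ 499.06 -197.06]
scene pin_grip 0.6 [307.3 291. ] 
scene pin_collar 0.84 [309.  303.3] 
scene terminal 0.91 [187.6 225.6] [ 494.49 -319.91]
scene terminal 0.24 [457.  207.3] [428.33 233.76]
scene terminal 0.2 [147.9 188.3] [ 377.38 -428.58]
scene plunger_top 0.6 [148.5 187.6] [ 444.96 -397.18]
top carrier1_tab 0.95 [336.1 247.5] [524.09 -75.7 ]
top carrier1_tab 0.6 [276.1 321.4] [370.99  43.63]
top carrier1_eye 0.86 [331.2 248. ] [527.52 -67.6 ]
top carrier1_eye 0.86 [278.6 323. ] [364.8   41.69]
top carrier1_eye 0.67 [335.  186.5] [664.19 -73.85]
top carrier1_eye 0.19 [181.8 326.9] [351.87 247.62]
top peg1 0.97 [142.3 283.7] [440.7  316.09]
top peg1 0.83 [220.8 206.5] [602.61 163.64]
top pin_grip 0.72 [185.1 237.7] 
top pin_grip 0.46 [334.4 182.4] 
top pin_grip 0.17 [333.1 192.9] 
top pin_collar 0.44 [333.2 189. ] 
top pin_collar 0.26 [336.9 186.3] 
top terminal 0.71 [444.4 261.4] [ 505.1  -322.38]
top plunger_top 0.73 [485.6 293.2] [ 435.41 -392.34]
```

```bash
python3 - <<'E'
from h import *
for n in ["top","scene"]:
    C=np.load(f"/tmp/{n}_c.npy"); d=np.load(f"/tmp/{n}_d.npy"); ok=d>0
    def reg(name,x0,x1,y0,y1,z0,z1):
        m=ok&(C[...,0]>x0)&(C[...,0]<x1)&(C[...,1]>y0)&(C[...,1]<y1)&(C[...,2]>z0)&(C[...,2]<z1)
        P=C[m]
        if len(P)<4: print(n,name,len(P));return
        rect=cv2.minAreaRect(P[:,:2].astype(np.float32))
        print(n,name,len(P),"med",np.median(P,0),"min",P.min(0),"max",P.max(0),"rect",np.round(rect[0],1),np.round(rect[1],1),round(rect[2],1))
    reg("plunger",400,480,-440,-350,115,140)
    reg("station",350,600,-480,-250,60,78)
    reg("c1tab",490,570,-120,-40,120,175)
    reg("c2tab",440,530,-240,-150,120,175)
    reg("c1all",480,570,-120,-40,6,175)
    reg("c2all",430,530,-240,-150,6,175)
    reg("pinhandle",600,720,-140,-40,85,140)
    reg("pinblock",600,720,-140,-40,40,60)
    reg("bar",400,700,100,420,130,175)
    reg("hi",300,900,-500,500,165,400)
E
python3 - <<'E'
import cv2
im=cv2.imread("/tmp/top.png"); cv2.imwrite("pics/t1.png",cv2.resize(im[140:330,80:280],None,fx=4,fy=3.15,interpolation=cv2.INTER_CUBIC)[:600,:800])
im=cv2.imread("/tmp/top.png"); cv2.imwrite("pics/t2.png",cv2.resize(im[160:340,300:530],None,fx=3.3,fy=3.3,interpolation=cv2.INTER_CUBIC)[:600,:800])
im=cv2.imread("/tmp/scene.png"); cv2.imwrite("pics/s2.png",cv2.resize(im[140:340,90:340],None,fx=3,fy=3,interpolation=cv2.INTER_CUBIC)[:600,:800])
E
```

```text
top plunger 282 med [ 438.24 -399.54  127.06] min [ 421.18 -421.06  115.36] max [ 457.11 -381.04  131.68] rect [ 439.1 -401.1] [37.4 37. ] 42.5
top station 5034 med [ 500.55 -378.64   71.67] min [ 380.66 -479.93   60.07] max [ 599.98 -264.57   78.  ] rect [ 496.3 -385.6] [190.7 151. ] 49.6
top c1tab 85 med [526.51 -76.14 160.85] min [519.22 -88.32 123.34] max [535.28 -63.43 164.06] rect [527.6 -76.5] [10.2 25.8] 20.9
top c2tab 94 med [ 474.81 -189.72  159.7 ] min [ 466.75 -203.89  121.04] max [ 483.66 -179.81  164.99] rect [ 475.6 -191.9] [24.2 10.3] 66.6
top c1all 518 med [522.08 -73.87  37.94] min [ 483.02 -119.03    6.35] max [568.21 -42.45 164.06] rect [519.2 -79.2] [87.  63.4] 11.7
top c2all 556 med [ 472.03 -186.29   49.4 ] min [ 437.41 -230.41    6.11] max [ 523.88 -154.09  164.99] rect [ 475.7 -179.4] [81.7 71.8] 69.0
top pinhandle 116 med [665.74 -75.1  110.48] min [656.17 -86.35  87.6 ] max [679.37 -64.23 114.13] rect [667.8 -75.2] [23.2 21.9] 2.2
top pinblock 776 med [663.29 -75.56  51.34] min [ 628.65 -115.11   40.02] max [708.71 -41.44  59.71] rect [668.5 -76. ] [69.8 71
[... 724 characters left out ...]
ene c1all 1356 med [533.81 -76.23  56.07] min [ 514.42 -109.5     6.01] max [562.51 -43.52 161.33] rect [532.8 -76.3] [48.9 57.2] 17.5
scene c2all 1058 med [ 482.28 -188.34   68.74] min [ 461.29 -226.08    6.14] max [ 510.37 -158.99  161.11] rect [ 478.6 -192.7] [56.1 51. ] 67.8
scene pinhandle 227 med [677.25 -76.25 106.  ] min [660.65 -86.94  85.13] max [683.41 -64.5  110.58] rect [672.1 -75.7] [22.7 22.4] 0.5
scene pinblock 1115 med [682.56 -76.46  48.75] min [ 629.52 -116.41   40.03] max [711.66 -41.04  59.67] rect [670.5 -75.8] [70.3 73.6] 79.3
scene bar 2372 med [572.79 257.33 155.  ] min [433.41 152.83 130.08] max [699.97 413.04 160.19] rect [546.  258.4] [ 92.3 360.6] 47.6
scene hi 0
```

View pics/t1.png

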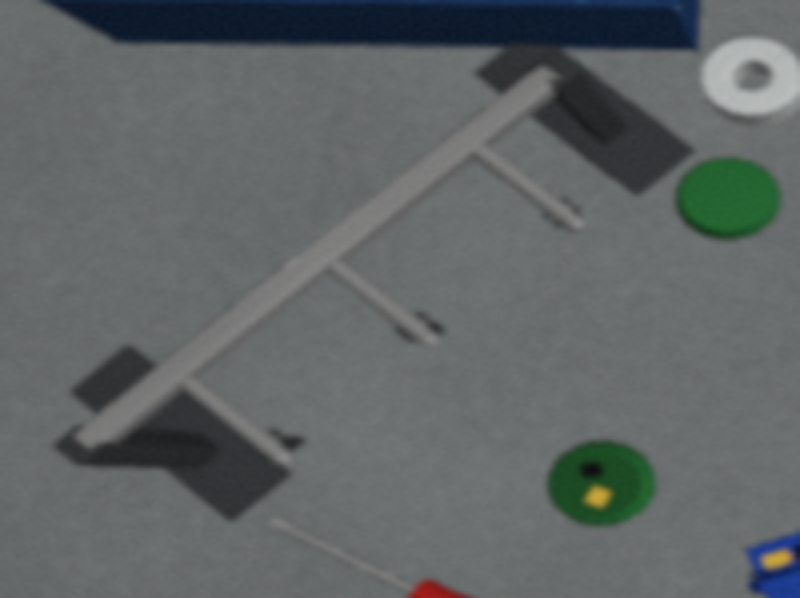

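View pics/t2.png

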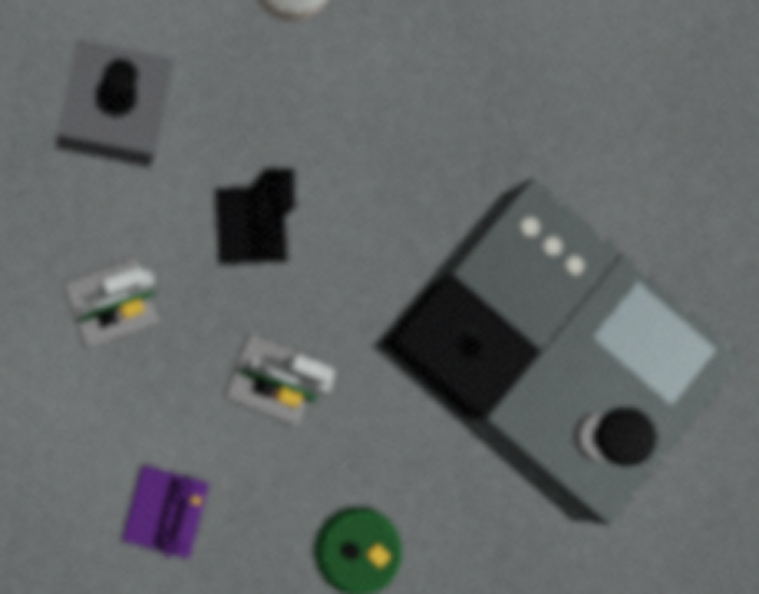

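View pics/s2.png

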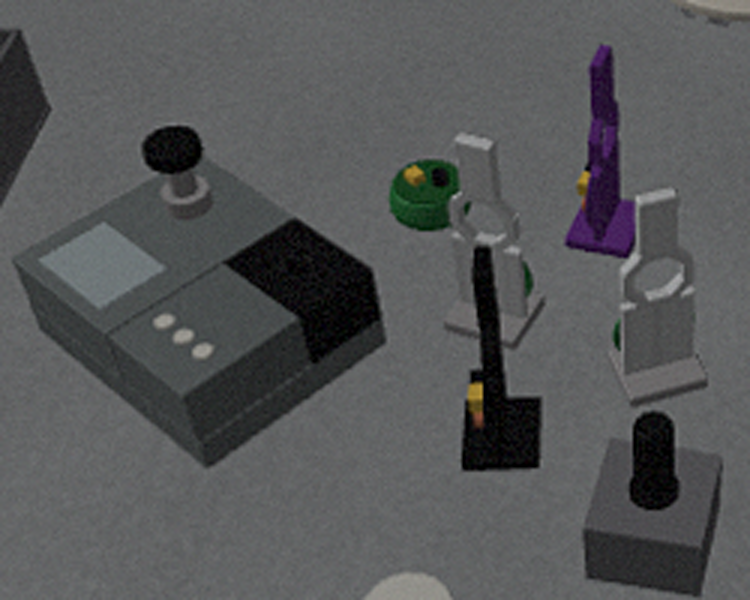

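```bash
cat >> h.py <<'E'
def plan(P,yaw=None):
    "P: TCP target world mm; yaw: tool-x direction deg (mod 180) or None keep. prints row"
    st=arm.read_state(); Rc=R.from_quat(st["ee_rot"]); M=Rc.as_matrix()
    c=np.degrees(np.arctan2(M[1,0],M[0,0]))
    if yaw is None: y=c
    else: y=c+(yaw-c+90)%180-90
    a=np.radians(y); D=np.array([[np.cos(a),np.sin(a),0],[np.sin(a),-np.cos(a),0],[0,0,-1]]).T
    rv=np.degrees((Rc.inv()*R.from_matrix(D)).as_rotvec())
    s=M.T@(np.array(P)-st["position"])/10
    print("now",st["position"],"yaw %.1f"%c,"J6 %.2f"%st["joints"][5],"F",st["contact_force"],"w %.1f"%st["gripper_width"],"t %.1f"%st["clock"])
    print("  ->",P,"yaw %.1f"%y,"row",np.round(s,2),np.round(rv,2),"dist %.0f"%(np.linalg.norm(s)*10))
E
python3 -c "
from h import *
plan([440.5,-402,165])"
```

```text
now [ 159.97 -604.16  231.34] yaw 104.8 J6 -0.26 F [-0.01  0.05  0.09] w 85.6 t 0.9
  -> [440.5, -402, 165] yaw 104.8 row [12.36 32.29  6.63] [0. 0. 0.] dist 352
```

Emit:
{"method": "move_arm", "body": {
  "targets": [
    [12.36,32.29,0,0,0,0,255],
    [12.36,32.29,0,0,0,0,255],
    [12.36,32.29,0,0,0,0,255],
    [12.36,32.29,0,0,0,0,255],
    [12.36,32.29,0,0,0,0,255],
    [12.36,32.29,0,0,0,0,255],
    [12.36,32.29,6.6,0,0,0,255],
    [12.36,32.29,6.6,0,0,0,255],
    [12.36,32.29,6.6,0,0,0,255],
    [12.36,32.29,6.6,0,0,0,255]
  ]
}}

```text
clock: 2.2
position: [441.3, -403.3, 167.9]
ee_rot: [0.61, 0.792, 0.0, 0.002]
contact_force: [0.8, 1.2, 0.6]
gripper_width: 0.4
```

Run:
```python
from h import *
plan([440.5,-402,130])
im,d=arm.get_image("wrist"); cv2.imwrite("pics/w1.png",im)
for t in ["plunger_top","terminal"]: print(t,[(round(r["score"],2),np.round(r["uv"]),atz("wrist",r["uv"],126 if t[0]=='p' else 70)) for r in arm.tip_of(t,"wrist")])
```

```text
now [ 441.35 -403.35  167.89] yaw 104.8 J6 -0.84 F [0.81 1.15 0.62] w 0.4 t 2.2
  -> [440.5, -402, 130] yaw 104.8 row [ 0.17 -0.06  3.79] [0.16 0.2  0.  ] dist 38
plunger_top [(0.92, array([323., 265.]), array([ 437.79, -402.71,  126.  ]))]
terminal [(0.65, array([428., 350.]), array([ 496.27, -315.98,   70.  ]))]
```

View pics/w1.png

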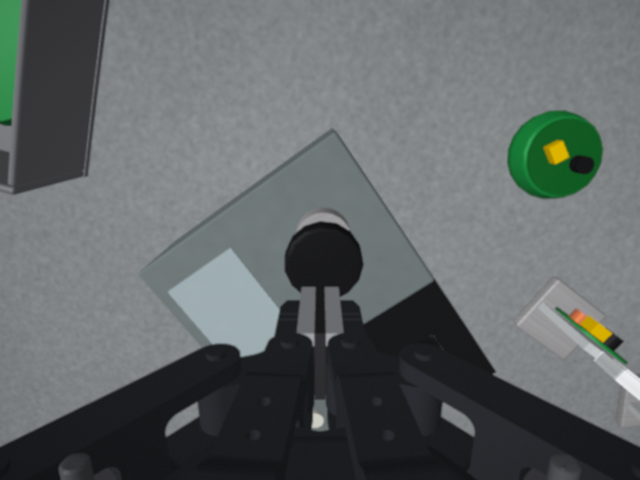

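The wrist view has the plunger head at (323,265), just ahead of the closed fingertips, which agrees with the estimate. I'll press it next.

Emit:
{"method": "move_arm", "body": {
  "targets": [
    [0.1,-0.1,3,0,0,0,255],
    [0.1,-0.1,4,0,0,0,255],
    [0.1,-0.1,4.6,0,0,0,255],
    [0.1,-0.1,5.0,0,0,0,255],
    [0.1,-0.1,5.4,0,0,0,255],
    [0.1,-0.1,5.8,0,0,0,255],
    [0.1,-0.1,6.2,0,0,0,255],
    [0.1,-0.1,6.2,0,0,0,255]
  ]
}}

```text
clock: 3.35
position: [439.0, -401.5, 106.0]
ee_rot: [0.61, 0.793, -0.0, 0.0]
contact_force: [-4.8, 5.0, 12.8]
gripper_width: -0.0
```

Emit:
{"method": "move_arm", "body": {
  "targets": [
    [0,0,0.3,0,0,0,255],
    [0,0,0.3,0,0,0,255],
    [0,0,0.3,0,0,0,255]
  ]
}}

```text
clock: 3.72
position: [439.1, -401.6, 105.9]
ee_rot: [0.609, 0.793, -0.001, 0.001]
contact_force: [-7.4, 8.8, 26.2]
gripper_width: 0.3
```

```bash
python3 -c "
from h import *
plan([439,-401.5,200]);plan([547,-307,200])"
```

```text
now [ 439.05 -401.62  105.87] yaw 104.9 J6 -0.84 F [-7.45  8.83 26.23] w 0.3 t 3.7
  -> [439, -401.5, 200] yaw 104.9 row [-0.01 -0.   -9.41] [-0.01  0.13 -0.  ] dist 94
now [ 439.05 -401.62  105.87] yaw 104.9 J6 -0.84 F [-7.45  8.83 26.23] w 0.3 t 3.7
  -> [547, -307, 200] yaw 104.9 row [ 6.34 12.87 -9.43] [-0.01  0.13 -0.  ] dist 172
```

Emit:
{"method": "move_arm", "body": {
  "targets": [
    [0,0,-1,0,0,0,255],
    [0,0,-3,0,0,0,255],
    [0,0,-6,0,0,0,255],
    [0,0,-9.4,0,0,0,255],
    [6.3,12.9,-9.4,0,0,0,255],
    [6.3,12.9,-9.4,0,0,0,255],
    [6.3,12.9,-9.4,0,0,0,255],
    [6.3,12.9,-9.4,0,0,0,0],
    [6.3,12.9,-9.4,0,0,0,0],
    [6.3,12.9,-9.4,0,0,0,0],
    [6.3,12.9,-9.4,0,0,0,0],
    [6.3,12.9,-9.4,0,0,0,0]
  ]
}}

```text
clock: 5.22
position: [547.5, -307.9, 194.4]
ee_rot: [0.61, 0.792, 0.0, 0.0]
contact_force: [0.8, -0.3, 0.6]
gripper_width: 85.7
```

Run:
```python
from h import *
st=arm.read_state()
im,d=arm.get_image("wrist"); cv2.imwrite("pics/w2.png",im)
for t in ["terminal"]: print(t,[(round(r["score"],2),np.round(r["uv"]),atz("wrist",r["uv"],70,st)) for r in arm.tip_of(t,"wrist")])
a,_=arm.get_image("top");b,dd=arm.get_image("scene")
C=cloud("scene",dd); m=(dd>0)&(np.hypot(C[...,0]-440,C[...,1]+402)<20)&(C[...,2]>100); print("plunger z",np.percentile(C[m][:,2],[50,95]))
print(st["position"],R.from_quat(st["ee_rot"]).as_matrix())
uv=proj("wrist",[[499,-320,70]],st)[0].astype(int);print(uv)
g=im[uv[1]-60:uv[1]+60,uv[0]-80:uv[0]+80]
cv2.imwrite("pics/w2z.png",cv2.resize(cv2.convertScaleAbs(g,alpha=4),None,fx=5,fy=5,interpolation=cv2.INTER_CUBIC))
```

```text
terminal [(0.95, array([326., 150.]), array([ 498.68, -316.81,   70.  ]))]
plunger z [121.98 125.66]
[ 547.49 -307.89  194.41] [[-0.26  0.97  0.  ]
 [ 0.97  0.26 -0.  ]
 [-0.    0.   -1.  ]]
[320 149]
```

View pics/w2.png

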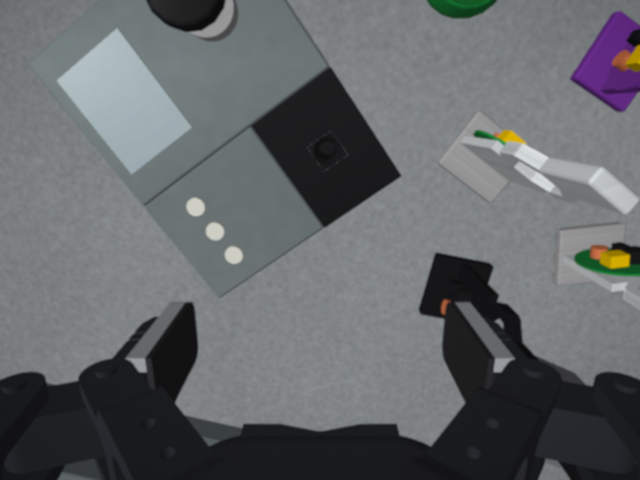

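View pics/w2z.png

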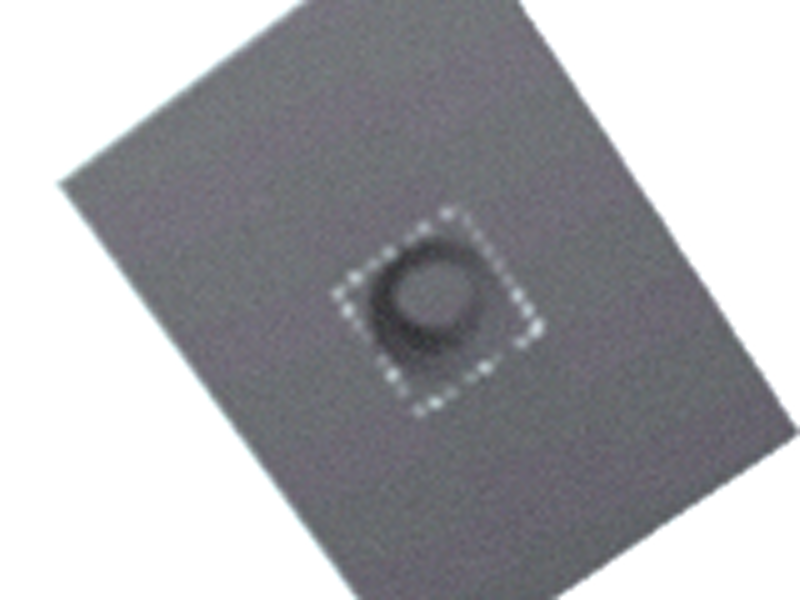

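```bash
python3 -c "
from h import *
print(atz('wrist',[327.8,151],70))
plan([715,-63,210],90)"
```

```text
[ 499.34 -315.18   70.  ]
now [ 547.78 -307.5   194.35] yaw 104.8 J6 -1.06 F [-0.62  0.15  0.37] w 85.3 t 5.4
  -> [715, -63, 210] yaw 90.0 row [19.36 22.42 -1.56] [ 0.01 -0.   14.82] dist 297
```

Emit:
{"method": "move_arm", "body": {
  "targets": [
    [19.4,22.4,-1.6,0,0,14.8,0],
    [19.4,22.4,-1.6,0,0,14.8,0],
    [19.4,22.4,-1.6,0,0,14.8,0],
    [19.4,22.4,-1.6,0,0,14.8,0],
    [19.4,22.4,-1.6,0,0,14.8,0],
    [19.4,22.4,-1.6,0,0,14.8,0],
    [19.4,22.4,-1.6,0,0,14.8,0],
    [19.4,22.4,-1.6,0,0,14.8,0]
  ]
}}

```text
clock: 6.42
position: [714.1, -63.8, 210.5]
ee_rot: [0.707, 0.707, -0.0, -0.0]
contact_force: [0.4, 0.5, -0.5]
gripper_width: 85.4
```

Run:
```python
from h import *
print("term top",atz("top",[442.4,265.2],70))
st=arm.read_state()
im,d=arm.get_image("wrist"); cv2.imwrite("pics/w3.png",im)
for t,z in [("pin_grip",82),("pin_collar",50)]: print(t,[(round(r["score"],2),np.round(r["uv"]),atz("wrist",r["uv"],z,st)) for r in arm.tip_of(t,"wrist")])
C=cloud("wrist",d,st); 
m=(d>0)&(np.hypot(C[...,0]-669,C[...,1]+75)<30)&(C[...,2]>100)&(C[...,2]<118); P=C[m]; print(len(P),np.median(P,0),P.min(0),P.max(0)) if len(P) else 0
m=(d>0)&(np.hypot(C[...,0]-669,C[...,1]+75)<60)&(C[...,2]>44)&(C[...,2]<53); P=C[m]; print(cv2.minAreaRect(P[:,:2].astype(np.float32)))
```

```text
term top [ 496.51 -317.73   70.  ]
pin_grip [(0.67, array([301., 156.]), array([668.74, -75.73,  82.  ])), (0.37, array([514., 116.]), array([643.47,  58.19,  82.  ]))]
pin_collar [(0.85, array([303., 152.]), array([668.91, -75.86,  50.  ]))]
1304 [669.25 -75.34 109.05] [657.71 -87.18 101.72] [681.93 -63.76 111.46]
((669.886474609375, -75.63249206542969), (70.33344268798828, 70.67879486083984), 79.6503677368164)
```

View pics/w3.png

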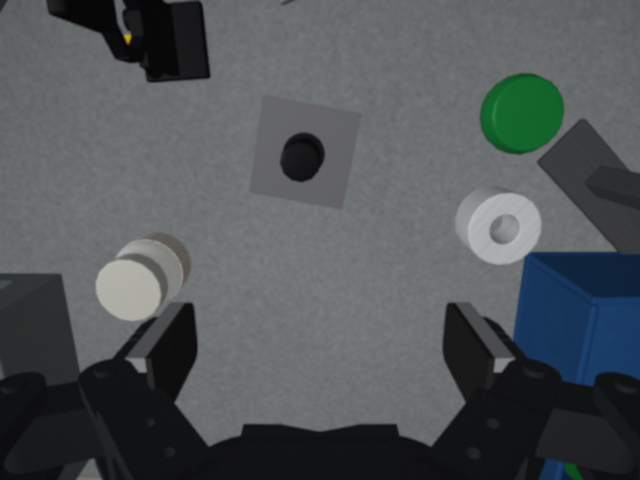

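Pin handle at wrist px (301,156), which gives (669.7, -75.5) with its top at about 110. That matches the given sizes.

```bash
python3 -c "
from h import *
plan([669.7,-75.5,65],90)"
```

```text
now [714.31 -63.74 210.7 ] yaw 89.9 J6 -1.71 F [-0.2  -0.45 -0.44] w 85.5 t 6.6
  -> [669.7, -75.5, 65] yaw 90.0 row [-1.18 -4.46 14.57] [ 0.01 -0.   -0.06] dist 153
```

Emit:
{"method": "move_arm", "body": {
  "targets": [
    [-1.18,-4.46,5,0,0,0,0],
    [-1.18,-4.46,5,0,0,0,0],
    [-1.18,-4.46,9,0,0,0,0],
    [-1.18,-4.46,13,0,0,0,0],
    [-1.18,-4.46,14.6,0,0,0,0],
    [-1.18,-4.46,14.6,0,0,0,0],
    [-1.18,-4.46,14.6,0,0,0,0],
    [-1.18,-4.46,14.6,0,0,0,80],
    [-1.18,-4.46,14.6,0,0,0,130],
    [-1.18,-4.46,14.6,0,0,0,200],
    [-1.18,-4.46,14.6,0,0,0,255],
    [-1.18,-4.46,14.6,0,0,0,255],
    [-1.18,-4.46,14.6,0,0,0,255],
    [-1.18,-4.46,14.6,0,0,0,255]
  ]
}}

```text
clock: 8.32
position: [670.5, -74.4, 64.8]
ee_rot: [0.707, 0.707, 0.0, 0.0]
contact_force: [0.2, 1.1, 3.6]
gripper_width: 22.6
```

Emit:
{"method": "move_arm", "body": {
  "targets": [
    [0,0,-2,0,0,0,255],
    [0,0,-5,0,0,0,255],
    [0,0,-8,0,0,0,255],
    [0,0,-12,0,0,0,255],
    [0,0,-16,0,0,0,255],
    [0,0,-18.5,0,0,0,255],
    [0,0,-18.5,0,0,0,255]
  ]
}}

```text
clock: 9.2
position: [670.8, -74.3, 250.8]
ee_rot: [0.707, 0.707, 0.001, 0.001]
contact_force: [-0.3, 0.4, -1.6]
gripper_width: 22.6
```

Run:
```python
from h import *
plan([499,-316.5,240],90)
st=arm.read_state()
im,d=arm.get_image("wrist"); cv2.imwrite("pics/w4.png",im)
```

```text
now [670.78 -74.3  250.8 ] yaw 90.0 J6 -1.70 F [-0.33  0.43 -1.65] w 22.6 t 9.2
  -> [499, -316.5, 240] yaw 90.0 row [-24.21 -17.19   1.01] [ 0.2  -0.03  0.02] dist 297
```

View pics/w4.png

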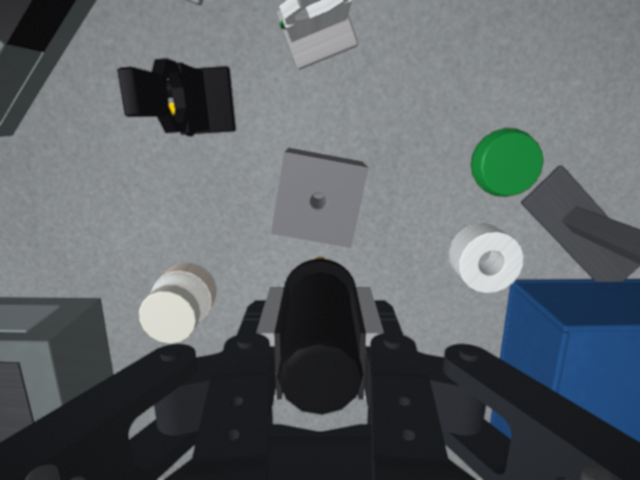

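Run:
```python
from h import *
im=cv2.imread("pics/w4.png")
g=im[150:250,265:375]; cv2.imwrite("pics/w4z.png",cv2.resize(cv2.convertScaleAbs(g,alpha=1.5),None,fx=6,fy=6,interpolation=cv2.INTER_CUBIC))
print(atz("wrist",[317.5,200],50), atz("wrist",[319.5,259],250.8-56))
```

```text
[666.65 -75.9   50.  ] [668.08 -74.46 194.8 ]
```

View pics/w4z.png

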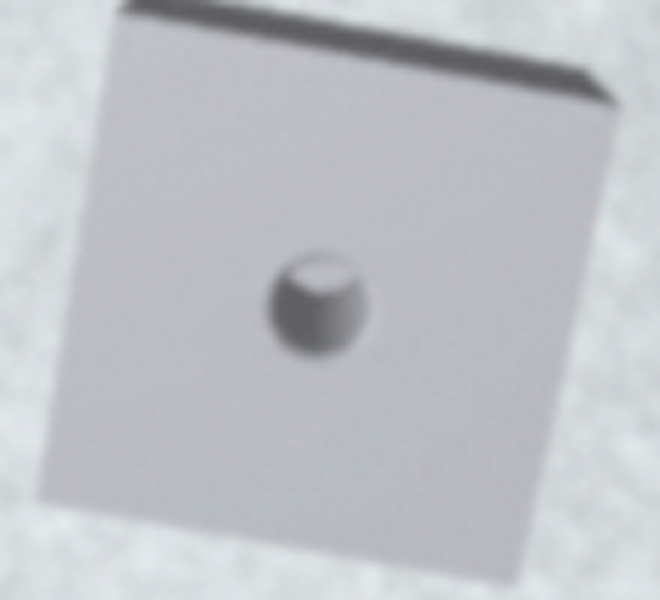

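Emit:
{"method": "move_arm", "body": {
  "targets": [
    [-24.2,-17.2,0,0,0,0,255],
    [-24.2,-17.2,0,0,0,0,255],
    [-24.2,-17.2,0,0,0,0,255],
    [-24.2,-17.2,0,0,0,0,255],
    [-24.2,-17.2,0,0,0,0,255],
    [-24.2,-17.2,0,0,0,0,255],
    [-24.2,-17.2,5,0,0,0,255],
    [-24.2,-17.2,9,0,0,0,255],
    [-24.2,-17.2,9,0,0,0,255],
    [-24.2,-17.2,9,0,0,0,255],
    [-24.2,-17.2,9,0,0,0,255],
    [-24.2,-17.2,9,0,0,0,255]
  ]
}}

```text
clock: 10.75
position: [499.0, -316.6, 160.8]
ee_rot: [0.707, 0.707, 0.001, 0.001]
contact_force: [-0.2, 0.2, -1.2]
gripper_width: 22.7
```

Run:
```python
from h import *
plan([499,-316.5,130],90)
st=arm.read_state()
im,d=arm.get_image("wrist"); cv2.imwrite("pics/w5.png",im)
uv=proj("wrist",[[499,-316.5,70]],st)[0]; print(uv, proj("wrist",[st["position"]-[0,0,56]],st))
u=uv.astype(int)
g=im[u[1]-40:u[1]+80,u[0]-80:u[0]+80]; print(u[0]-80,u[1]-40)
cv2.imwrite("pics/w5z.png",cv2.resize(cv2.convertScaleAbs(g,alpha=4),None,fx=5,fy=5,interpolation=cv2.INTER_CUBIC))
```

```text
now [ 498.98 -316.57  160.79] yaw 90.0 J6 -1.28 F [-0.17  0.18 -1.18] w 22.7 t 10.8
  -> [499, -316.5, 130] yaw 90.0 row [ 0.01 -0.01  3.08] [0.15 0.05 0.04] dist 31
[320.32 240.5 ] [[320.28 260.48]]
240 200
```

View pics/w5z.png

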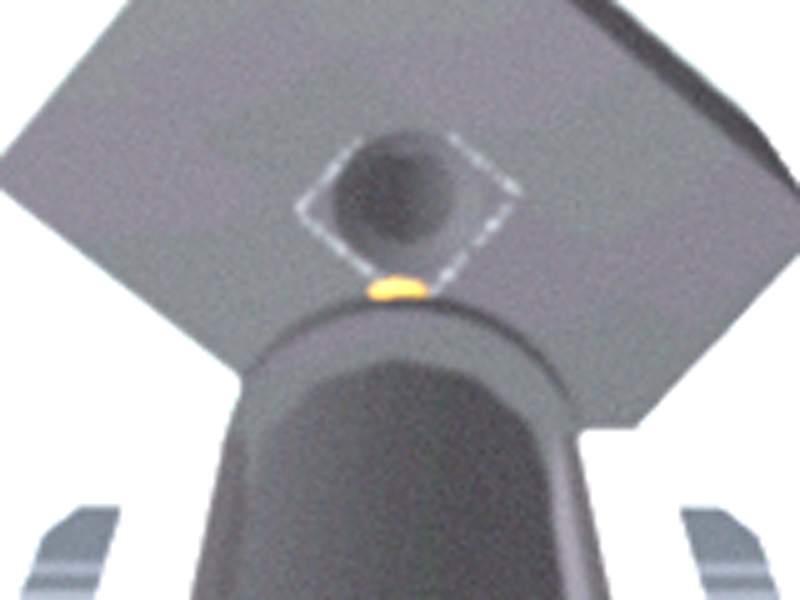

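View pics/w5.png

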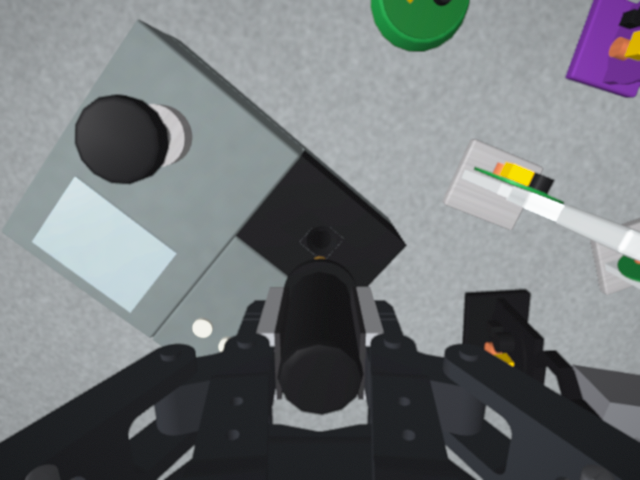

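The hole is centred at wrist px (321.7,239.8) and the pin tip at about (319.4,261). That puts the hole about 1.6 mm to tool +x.

Emit:
{"method": "move_arm", "body": {
  "targets": [
    [0.16,-0.01,0,0,0,0,255],
    [0.16,-0.01,1,0,0,0,255],
    [0.16,-0.01,2,0,0,0,255],
    [0.16,-0.01,3,0,0,0,255],
    [0.16,-0.01,3.6,0,0,0,255],
    [0.16,-0.01,4,0,0,0,255],
    [0.16,-0.01,4.3,0,0,0,255],
    [0.16,-0.01,4.3,0,0,0,255]
  ]
}}

```text
clock: 11.8
position: [498.2, -314.9, 116.3]
ee_rot: [0.707, 0.707, -0.0, -0.0]
contact_force: [0.1, -0.9, -1.3]
gripper_width: 22.9
```

Emit:
{"method": "move_arm", "body": {
  "targets": [
    [0,0,0.5,0,0,0,255],
    [0,0,1.0,0,0,0,255],
    [0,0,1.5,0,0,0,255],
    [0,0,2.0,0,0,0,255],
    [0,0,2.4,0,0,0,255],
    [0,0,2.8,0,0,0,255],
    [0,0,3.0,0,0,0,255],
    [0,0,3.0,0,0,0,255]
  ]
}}

```text
clock: 12.8
position: [498.1, -314.9, 86.2]
ee_rot: [0.707, 0.707, -0.0, -0.0]
contact_force: [-0.2, -0.5, -0.4]
gripper_width: 22.6
```

Emit:
{"method": "move_arm", "body": {
  "targets": [
    [0,0,0.2,0,0,0,255],
    [0,0,0.3,0,0,0,255],
    [0,0,0.4,0,0,0,255],
    [0,0,0.4,0,0,0,255]
  ]
}}

```text
clock: 13.3
position: [498.5, -315.0, 84.7]
ee_rot: [0.707, 0.708, 0.0, 0.001]
contact_force: [-2.2, 3.3, 10.8]
gripper_width: 22.6
```

Emit:
{"method": "move_arm", "body": {
  "targets": [
    [0,0,-0.2,0,0,0,255],
    [0,0,-0.2,0,0,0,0],
    [0,0,-0.2,0,0,0,0],
    [0,0,-0.2,0,0,0,0],
    [0,0,-0.2,0,0,0,0],
    [0,0,-0.2,0,0,0,0],
    [0,0,-3,0,0,0,0],
    [0,0,-8,0,0,0,0],
    [0,0,-13,0,0,0,0],
    [0,0,-18,0,0,0,0],
    [0,0,-18,0,0,0,0]
  ]
}}

```text
clock: 14.68
position: [500.2, -315.9, 267.7]
ee_rot: [0.707, 0.707, 0.002, 0.005]
contact_force: [-1.0, -0.3, -0.5]
gripper_width: 85.3
```

Run:
```python
from h import *
for n in ["wrist","top","scene"]:
    im,d=arm.get_image(n); cv2.imwrite(f"pics/a_{n}.png",im); C=cloud(n,d); np.save(f"/tmp/{n}_c.npy",C);np.save(f"/tmp/{n}_d.npy",d)
    for nm,c in [("pin",(499,-315)),("plg",(440,-402))]:
        m=(d>0)&(np.hypot(C[...,0]-c[0],C[...,1]-c[1])<22)&(C[...,2]>90)&(C[...,2]<160)
        P=C[m]; print(n,nm,len(P),P.max(0) if len(P) else 0,P.min(0) if len(P) else 0, np.percentile(P[:,2],90) if len(P) else 0)
plan([547,-307,260])
```

```text
wrist pin 1124 [ 507.4  -302.03  128.12] [ 483.87 -325.59   90.01] 126.88677335380916
wrist plg 2632 [ 454.95 -382.04  124.65] [ 418.34 -419.46  110.53] 123.03384977637204
top pin 0 0 0 0
top plg 282 [ 457.06 -382.53  131.19] [ 421.19 -421.6   116.98] 129.1972619563281
scene pin 256 [ 513.58 -302.73  130.62] [ 488.49 -325.64   90.02] 128.66615859837947
scene plg 302 [ 460.2  -384.95  127.94] [ 423.49 -421.98   90.33] 125.12855727821353
now [ 497.53 -314.47  261.28] yaw 90.0 J6 -1.28 F [-0.33 -0.7  -0.46] w 85.0 t 14.8
  -> [547, -307, 260] yaw 90.0 row [0.75 4.95 0.12] [-0.09 -0.07  0.  ] dist 50
```

View pics/a_wrist.png

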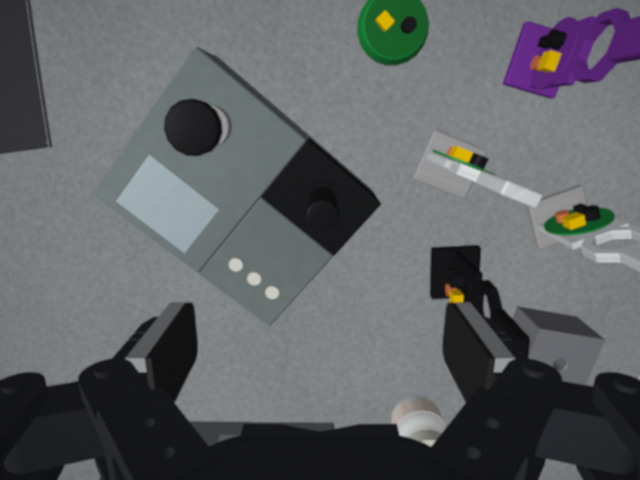

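View pics/a_scene.png

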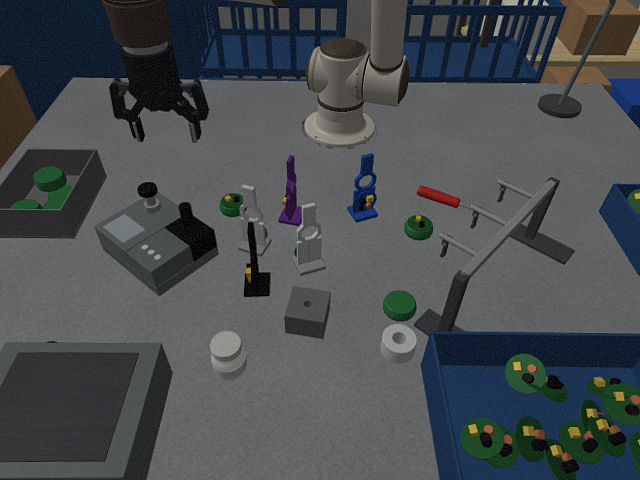

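The pin stands home: its top reads about 129–130 against 130 expected. The plunger is back up at about 126. Next I'll measure the rack and the carriers.

```bash
sed -i 's/def plan(P,yaw=None):/def plan(P,yaw=None,exact=False):/; s/    else: y=c+(yaw-c+90)%180-90/    elif exact: y=c+(yaw-c+180)%360-180\n    else: y=c+(yaw-c+90)%180-90/' h.py
python3 - <<'E'
from h import *
for n in ["top","scene"]:
    C=np.load(f"/tmp/{n}_c.npy"); d=np.load(f"/tmp/{n}_d.npy")
    m=(d>0)&(C[...,0]>380)&(C[...,0]<720)&(C[...,1]>100)&(C[...,1]<420)&(C[...,2]>138)&(C[...,2]<168)
    P=C[m][:,:2]
    a=np.radians(47.5)
    best=None
    # bar fit: find angle minimising spread of bar (largest-v points)
    for deg in np.arange(44,52,.1):
        a=np.radians(deg); u=P@[np.cos(a),np.sin(a)]
        h,e=np.histogram(u,bins=np.arange(u.min(),u.max()+2,2)); s=np.sort(h)[::-1][:8].sum()
        if best is None or s>best[0]: best=(s,deg)
    deg=best[1]; a=np.radians(deg)
    u=P@[np.cos(a),np.sin(a)]; v=P@[-np.sin(a),np.cos(a)]
    h,e=np.histogram(u,bins=np.arange(u.min(),u.max()+4,4)); print(n,deg,list(zip(e.round().astype(int).tolist(),h.tolist())))
    ub=np.percentile(u,97); m2=(u<ub-25)
    h,e=np.histogram(v[m2],bins=np.arange(v.min(),v.max()+4,4)); print([(int(x),int(k)) for x,k in zip(e,h) if k>0]); print("v range bar",v[u>ub-15].min(),v[u>ub-15].max(), "u min",u.min())
    
plan([514,-35,265],200,True)
E
```

```text
top 47.900000000000055 [(511, 21), (515, 32), (519, 34), (523, 49), (527, 52), (531, 40), (535, 29), (539, 27), (543, 28), (547, 31), (551, 32), (555, 31), (559, 29), (563, 33), (567, 28), (571, 32), (575, 28), (579, 26), (583, 400), (587, 434), (591, 328), (595, 339), (599, 241), (603, 16)]
[(-346, 5), (-342, 27), (-338, 62), (-334, 60), (-330, 19), (-238, 24), (-234, 65), (-230, 64), (-226, 18), (-222, 3), (-138, 1), (-134, 31), (-130, 77), (-126, 59), (-122, 16), (-118, 2)]
v range bar -410.40583503418924 -50.89191406354986 u min 510.91236187392275
scene 47.100000000000044 [(514, 25), (518, 35), (522, 39), (526, 66), (530, 77), (534, 55), (538, 35), (542, 37), (546, 37), (550, 40), (554, 38), (558, 36), (562, 41), (566, 36), (570, 41), (574, 39), (578, 41), (582, 39), (586, 88), (590, 323), (594, 330), (598, 331), (602, 554), (606, 49)]
[(-341, 14), (-337, 60), (-333, 122), (-329, 48), (-325, 4), (-321, 2), (-237, 11), (-233, 40), (-229, 126), (-225, 49), (-221, 9), (-217, 2), (-133, 4), (-129, 36), (-125, 89), (-121, 73), (-117, 11), (-113, 2)]
v range bar -405.31340862807843 -43.5815569179048 u min 514.3750360339496
now [ 497.53 -314.47  261.28] yaw 90.0 J6 -1.28 F [-0.33 -0.7  -0.46] w 85.0 t 14.8
  -> [514, -35, 265] yaw 200.0 row [27.95  1.65 -0.34] [   0.01   -0.13 -109.99] dist 280
```

Emit:
{"method": "move_arm", "body": {
  "targets": [
    [27.95,1.65,-0.4,0,0,-110,0],
    [27.95,1.65,-0.4,0,0,-110,0],
    [27.95,1.65,-0.4,0,0,-110,0],
    [27.95,1.65,-0.4,0,0,-110,0],
    [27.95,1.65,-0.4,0,0,-110,0],
    [27.95,1.65,-0.4,0,0,-110,0],
    [27.95,1.65,-0.4,0,0,-110,0],
    [27.95,1.65,-0.4,0,0,-110,0],
    [27.95,1.65,-0.4,0,0,-110,0],
    [27.95,1.65,-0.4,0,0,-110,0],
    [27.95,1.65,-0.4,0,0,-110,0],
    [27.95,1.65,-0.4,0,0,-110,0],
    [27.95,1.65,-0.4,0,0,-110,0],
    [27.95,1.65,-0.4,0,0,-110,0]
  ]
}}

```text
clock: 16.58
position: [514.4, -35.4, 266.0]
ee_rot: [-0.174, 0.985, -0.0, -0.0]
contact_force: [0.1, 0.3, 0.3]
gripper_width: 85.7
```

```bash
cat > look.py <<'E'
from h import *
import sys
def look(tag,c,r=60):
    for n in ["wrist","scene","top"]:
        st=arm.read_state()
        im,d=arm.get_image(n); cv2.imwrite(f"pics/{tag}_{n}.png",im); C=cloud(n,d,st)
        ok=(d>0)&(np.hypot(C[...,0]-c[0],C[...,1]-c[1])<r)
        P=C[ok&(C[...,2]>128)&(C[...,2]<168)]
        if len(P)>5: 
            q=cv2.minAreaRect(P[:,:2].astype(np.float32)); print(n,"tab",len(P),np.round(q[0],1),np.round(q[1],1),round(q[2],1),"zmax",np.percentile(P[:,2],95))
        P=C[ok&(C[...,2]>5)&(C[...,2]<14)]
        if len(P)>5: 
            q=cv2.minAreaRect(P[:,:2].astype(np.float32)); print(n,"foot",len(P),np.round(q[0],1),np.round(q[1],1),round(q[2],1))
E
python3 - <<'E'
from look import *
look("A",(529,-77))
plan([529.5,-77,125],200,True)
E
```

```text
wrist tab 768 [528.9 -76.4] [ 9.6 26.2] 20.1 zmax 160.33038126079643
wrist foot 1911 [529.2 -76.4] [49.9 56.3] 20.9
scene tab 217 [530.4 -77.1] [12.  25.9] 19.3 zmax 159.18199874744315
scene foot 325 [531.3 -76.5] [50.5 55.7] 18.9
top foot 56 [509.9 -99.5] [34.3 40.8] 83.5
now [514.5  -35.34 266.24] yaw -160.0 J6 0.10 F [-0.59  0.08  0.07] w 85.4 t 16.7
  -> [529.5, -77, 125] yaw -160.0 row [ 0.01 -4.43 14.12] [ 0.   -0.01  0.02] dist 148
```

View pics/A_wrist.png

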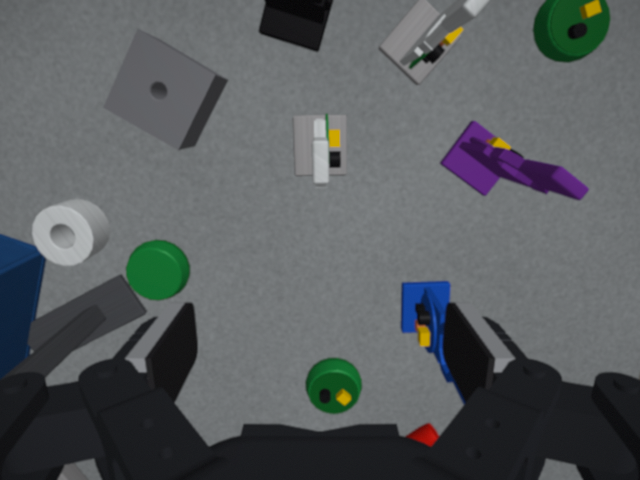

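A is white, with its tab at wrist px (321,150), giving (529,-76.5) at yaw 20°. The board is on its -x face, as described. I'll descend and grip.

Emit:
{"method": "move_arm", "body": {
  "targets": [
    [0.05,-4.4,0,0,0,0,0],
    [0.05,-4.4,3,0,0,0,0],
    [0.05,-4.4,8,0,0,0,0],
    [0.05,-4.4,12,0,0,0,0],
    [0.05,-4.4,14.1,0,0,0,0],
    [0.05,-4.4,14.1,0,0,0,0],
    [0.05,-4.4,14.1,0,0,0,0],
    [0.05,-4.4,14.1,0,0,0,100],
    [0.05,-4.4,14.1,0,0,0,160],
    [0.05,-4.4,14.1,0,0,0,200],
    [0.05,-4.4,14.1,0,0,0,255],
    [0.05,-4.4,14.1,0,0,0,255],
    [0.05,-4.4,14.1,0,0,0,255],
    [0.05,-4.4,14.1,0,0,0,255]
  ]
}}

```text
clock: 18.48
position: [529.4, -76.8, 125.6]
ee_rot: [-0.174, 0.985, -0.0, 0.0]
contact_force: [0.2, 0.2, 2.2]
gripper_width: 9.3
```

Run:
```python
from h import *
im,d=arm.get_image("wrist"); cv2.imwrite("pics/A2.png",im)
plan([529,-76.5,290],200,True)
```

```text
now [529.42 -76.83 125.6 ] yaw -160.0 J6 0.19 F [ 0.94 -0.1   1.8 ] w 9.2 t 18.5
  -> [529, -76.5, 290] yaw -160.0 row [  0.02   0.04 -16.44] [-0.02  0.04  0.04] dist 164
```

View pics/A2.png

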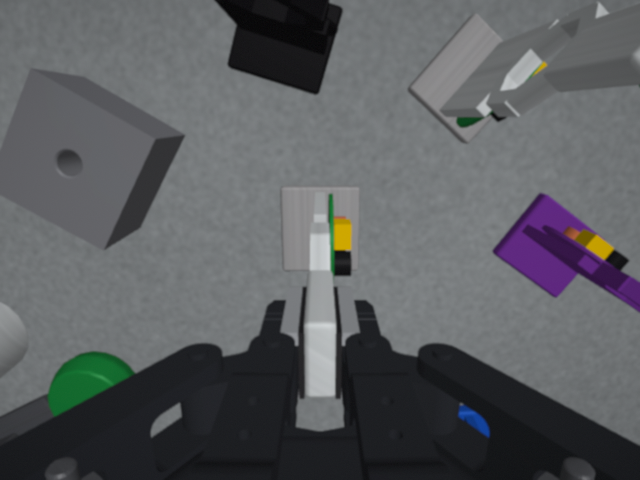

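Run:
```python
from h import *
plan([557,113,225],227.5,True)
```

```text
now [529.42 -76.83 125.6 ] yaw -160.0 J6 0.19 F [ 0.94 -0.1   1.8 ] w 9.2 t 18.5
  -> [557, 113, 225] yaw -132.5 row [-9.1  16.89 -9.94] [ -0.02   0.03 -27.46] dist 216
```

Emit:
{"method": "move_arm", "body": {
  "targets": [
    [0,0,-2,0,0,0,255],
    [0,0,-6,0,0,0,255],
    [0,0,-10,0,0,0,255],
    [0,0,-10,0,0,0,255]
  ]
}}

```text
clock: 19.02
position: [530.5, -76.7, 227.9]
ee_rot: [-0.174, 0.985, -0.0, 0.003]
contact_force: [-0.6, 0.4, -2.7]
gripper_width: 9.2
```

Run:
```python
from h import *
plan([557,113,225],227.5,True)
```

```text
now [530.49 -76.72 227.9 ] yaw -160.0 J6 0.19 F [-0.59  0.43 -2.73] w 9.2 t 19.0
  -> [557, 113, 225] yaw -132.5 row [-8.99 16.92  0.32] [ -0.16   0.31 -27.47] dist 192
```

Emit:
{"method": "move_arm", "body": {
  "targets": [
    [-3,5.6,0,0,0,-9,255],
    [-6,11.2,0,0,0,-18,255],
    [-9,16.9,0,0,0,-27.5,255],
    [-9,16.9,0,0,0,-27.5,255],
    [-9,16.9,0,0,0,-27.5,255],
    [-9,16.9,0,0,0,-27.5,255],
    [-9,16.9,0,0,0,-27.5,255]
  ]
}}

```text
clock: 19.9
position: [555.6, 111.5, 225.2]
ee_rot: [-0.402, 0.916, 0.0, -0.0]
contact_force: [0.1, 0.2, -1.8]
gripper_width: 9.4
```

Run:
```python
from h import *
im,d=arm.get_image("wrist"); cv2.imwrite("pics/A3.png",im)
st=arm.read_state(); C=cloud("wrist",d,st)
m=(d>0)&(C[...,0]>480)&(C[...,0]<720)&(C[...,1]>100)&(C[...,1]<420)&(C[...,2]>138)&(C[...,2]<168)
P=C[m][:,:2]; a=np.radians(47.5); u=P@[np.cos(a),np.sin(a)]; v=P@[-np.sin(a),np.cos(a)]
k=u<578
h,e=np.histogram(v[k],bins=np.arange(-380,-80,4)); print([(int(x),int(n)) for x,n in zip(e,h) if n]); 
for lo,hi in [(-360,-310),(-255,-205)]:
    q=k&(v>lo)&(v<hi); print("peg v",np.median(v[q]) if q.any() else None,"u",u[q].min() if q.any() else None)
for r in arm.tip_of("peg1","wrist"): print(r["score"],r["uv"],atz("wrist",r["uv"],150,st))
plan([557,113,178],227.5,True)
```

```text
[(-348, 5), (-344, 169), (-340, 559), (-336, 1025), (-332, 875), (-328, 327), (-324, 120), (-320, 16), (-236, 6), (-232, 165), (-228, 79), (-224, 1)]
peg v -332.8488352707468 u 440.50634276152607
peg v -229.13686670045848 u 542.4784753146898
0.86 [189.3, 251.4] [602.8  165.06 150.  ]
now [555.75 111.76 225.41] yaw -132.6 J6 0.34 F [-0.56 -0.07 -1.62] w 9.0 t 20.0
  -> [557, 113, 178] yaw -132.5 row [-0.18 -0.01  4.74] [ 0.    0.01 -0.07] dist 47
```

View pics/A3.png

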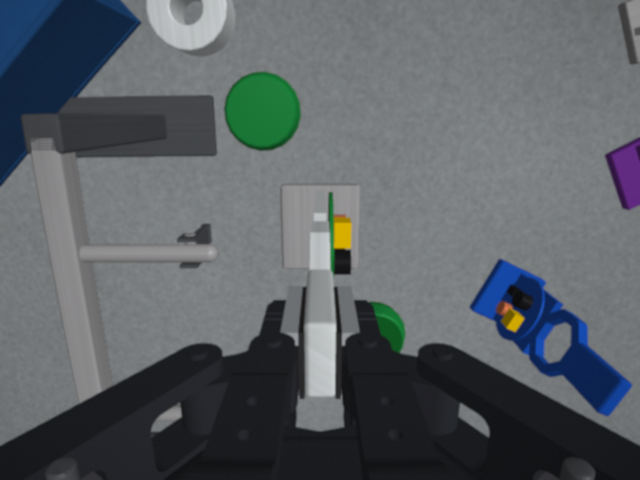

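The peg lies along wrist row 253, parallel to tool x, with its hinge at (602.8,165.1). Lateral alignment is within 1.5 mm. I'll lower and slide in.

Emit:
{"method": "move_arm", "body": {
  "targets": [
    [0,0.13,2.5,0,0,0,255],
    [0,0.13,4.78,0,0,0,255],
    [0,0.13,4.78,0,0,0,255],
    [0,0.13,4.78,0,0,0,255],
    [-1,0.13,4.78,0,0,0,255],
    [-2,0.13,4.78,0,0,0,255],
    [-3,0.13,4.78,0,0,0,255],
    [-4,0.13,4.78,0,0,0,255],
    [-5,0.13,4.78,0,0,0,255],
    [-6,0.13,4.78,0,0,0,255],
    [-6,0.13,4.78,0,0,0,255],
    [-6,0.13,4.78,0,0,0,255]
  ]
}}

```text
clock: 21.5
position: [595.1, 157.7, 177.4]
ee_rot: [-0.403, 0.915, 0.0, -0.0]
contact_force: [0.1, -0.2, -2.7]
gripper_width: 9.3
```

Run:
```python
from h import *
im,d=arm.get_image("wrist"); cv2.imwrite("pics/A4.png",im)
im,d=arm.get_image("scene"); cv2.imwrite("pics/A4s.png",cv2.resize(im[130:330,380:600],None,fx=3,fy=3,interpolation=cv2.INTER_CUBIC))
plan([602.8+.6756*44,165.1+.7373*44,178],227.5,True)
```

```text
now [595.1  157.61 177.55] yaw -132.5 J6 0.31 F [-0.27 -0.12 -2.39] w 9.1 t 21.6
  -> [632.5264, 197.5412, 178] yaw -132.5 row [-5.47 -0.06 -0.05] [ 0.01 -0.01  0.01] dist 55
```

View pics/A4.png

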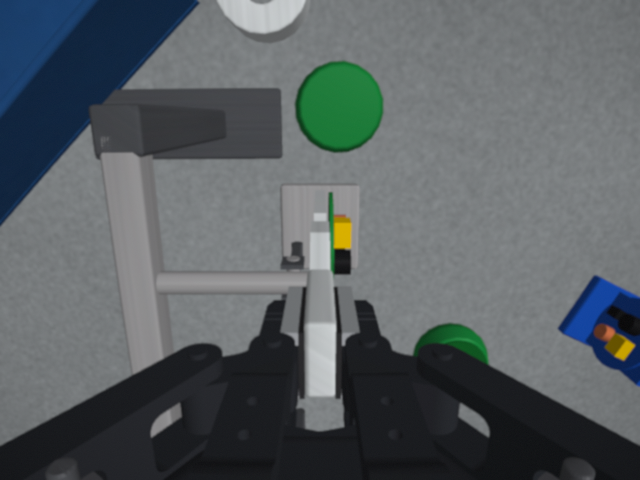

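View pics/A4s.png

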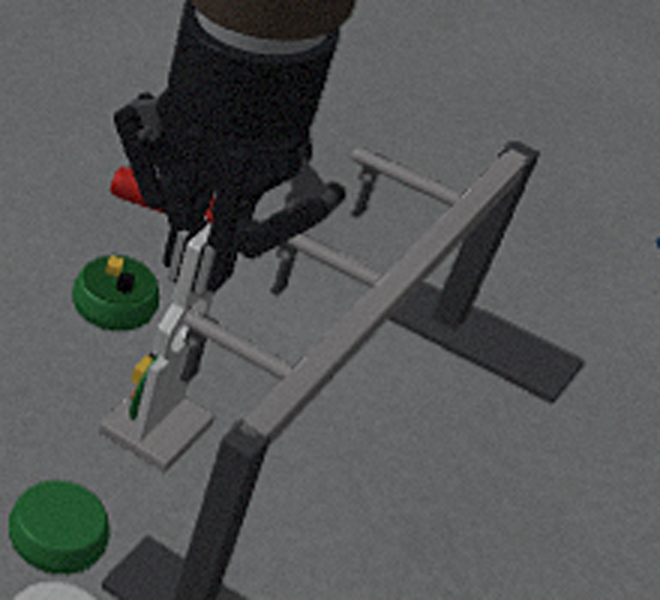

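The eye is threaded on the peg and sits just before the keeper. I'll push on.

Emit:
{"method": "move_arm", "body": {
  "targets": [
    [-0.8,0,0,0,0,0,255],
    [-1.6,0,0,0,0,0,255],
    [-2.4,0,0,0,0,0,255],
    [-3.2,0,0,0,0,0,255],
    [-4,0,0,0,0,0,255],
    [-4.8,0,0,0,0,0,255],
    [-5.5,0,0,0,0,0,255],
    [-5.5,0,0,0,0,0,255],
    [-5.5,0,0,0,0,0,255]
  ]
}}

```text
clock: 22.72
position: [632.3, 198.3, 177.5]
ee_rot: [-0.403, 0.915, 0.0, -0.0]
contact_force: [0.5, 0.1, -2.3]
gripper_width: 9.1
```

```bash
cat > sc.py <<'E'
from h import *
import sys
im,d=arm.get_image("wrist"); cv2.imwrite(f"pics/{sys.argv[1]}.png",im)
im,d=arm.get_image("scene"); cv2.imwrite(f"pics/{sys.argv[1]}s.png",cv2.resize(im[130:330,380:600],None,fx=3,fy=3,interpolation=cv2.INTER_CUBIC))
st=arm.read_state();print(st["position"],st["contact_force"],st["clock"])
E
python3 sc.py A5
```

```text
[632.3  198.26 177.57] [-0.87 -0.69 -2.78] 22.825
```

View pics/A5s.png

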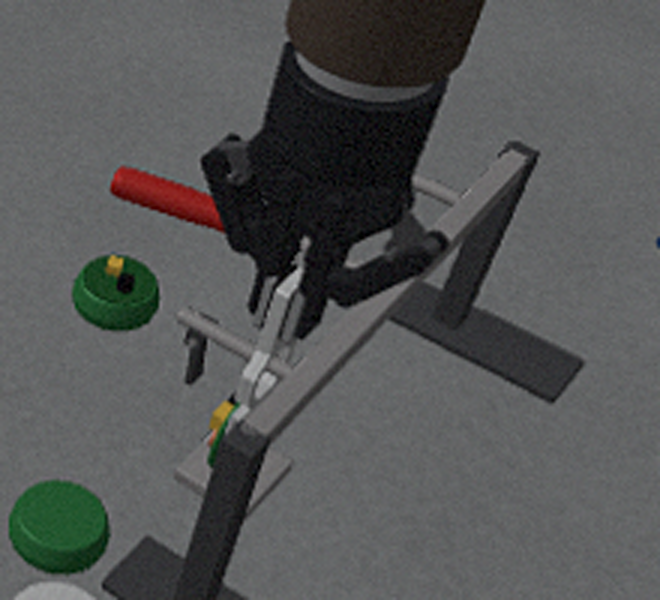

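View pics/A5.png

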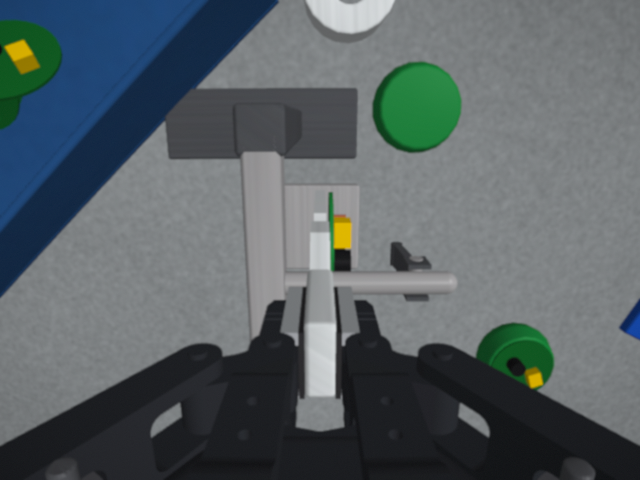

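The keeper hangs closed behind the eye (scene crop 193,350). Now lower the eye onto the peg.

Emit:
{"method": "move_arm", "body": {
  "targets": [
    [0,0,0.2,0,0,0,255],
    [0,0,0.4,0,0,0,255],
    [0,0,0.6,0,0,0,255],
    [0,0,0.7,0,0,0,255],
    [0,0,0.7,0,0,0,255]
  ]
}}

```text
clock: 23.45
position: [632.5, 198.4, 170.6]
ee_rot: [-0.403, 0.915, -0.0, 0.0]
contact_force: [0.1, -0.2, -1.7]
gripper_width: 9.1
```

Emit:
{"method": "move_arm", "body": {
  "targets": [
    [0,0,0.1,0,0,0,255],
    [0,0,0.2,0,0,0,255],
    [0,0,0.2,0,0,0,255]
  ]
}}

```text
clock: 23.82
position: [632.6, 198.5, 170.4]
ee_rot: [-0.403, 0.915, -0.0, 0.001]
contact_force: [-2.8, 0.5, 5.7]
gripper_width: 9.1
```

Emit:
{"method": "move_arm", "body": {
  "targets": [
    [0,0,0,0,0,0,230],
    [0,0,0,0,0,0,210],
    [0,0,-0.1,0,0,0,190],
    [0,0,-0.2,0,0,0,160],
    [0,0,-0.2,0,0,0,120],
    [0,0,-0.2,0,0,0,120],
    [0,0,-1.5,0,0,0,100],
    [0,0,-4,0,0,0,100],
    [0,0,-7,0,0,0,60],
    [0,0,-10,0,0,0,0],
    [0,0,-10,0,0,0,0],
    [0,0,-10,0,0,0,0]
  ]
}}

```text
clock: 25.32
position: [632.1, 198.4, 268.4]
ee_rot: [-0.403, 0.915, 0.0, -0.0]
contact_force: [-0.3, -0.3, -1.1]
gripper_width: 85.5
```

```bash
python3 sc.py A6
python3 - <<'E'
from look import *
look("B",(477,-192))
E
```

```text
[631.95 198.26 267.37] [ 0.86  0.18 -0.31] 25.425
scene tab 204 [ 478.7 -193.1] [26.2 11.5] 65.7 zmax 159.0116124058856
scene foot 217 [ 478.7 -192.8] [57.9 49.3] 72.3
top tab 88 [ 475.4 -192.2] [24.3 10. ] 66.9 zmax 163.12956200979218
top foot 256 [ 475.5 -192. ] [113.1  93.8] 70.5
```

View pics/A6s.png

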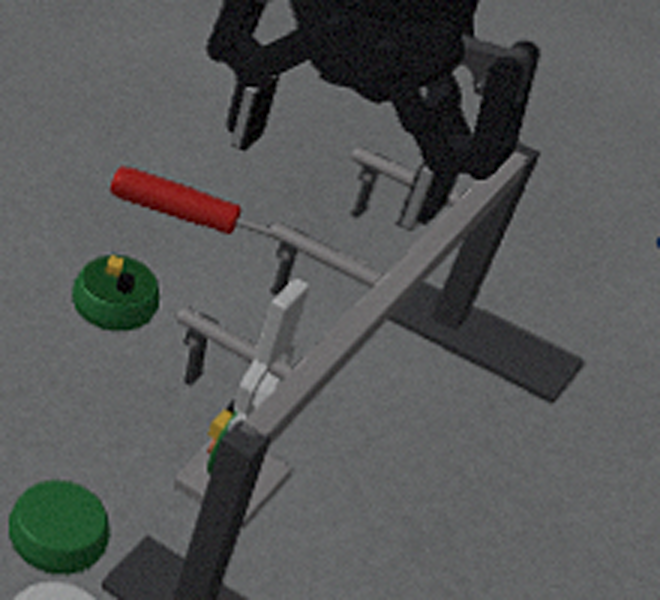

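View pics/B_scene.png

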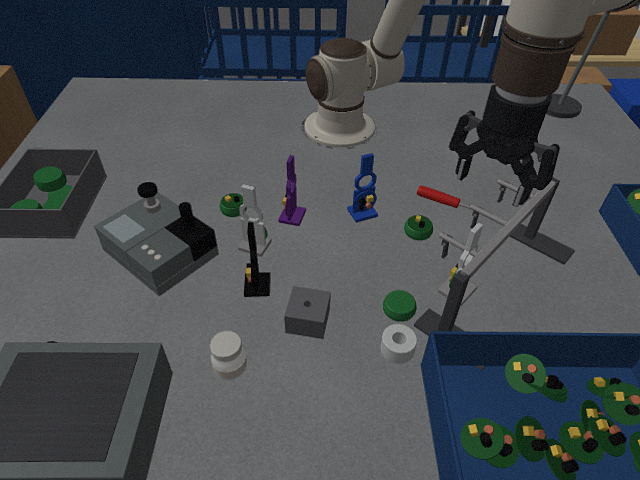

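Run:
```python
from h import *
plan([495,-151,265],156.5,True)
```

```text
now [632.22 198.33 267.52] yaw -132.5 J6 0.28 F [ 0.8  -0.67  0.06] w 85.3 t 25.6
  -> [495, -151, 265] yaw -203.5 row [ 35.03 -13.47   0.31] [-0.03 -0.11 71.03] dist 375
```

Emit:
{"method": "move_arm", "body": {
  "targets": [
    [35,-13.5,0.3,0,0,71,0],
    [35,-13.5,0.3,0,0,71,0],
    [35,-13.5,0.3,0,0,71,0],
    [35,-13.5,0.3,0,0,71,0],
    [35,-13.5,0.3,0,0,71,0],
    [35,-13.5,0.3,0,0,71,0],
    [35,-13.5,0.3,0,0,71,0],
    [35,-13.5,0.3,0,0,71,0],
    [35,-13.5,0.3,0,0,71,0],
    [35,-13.5,0.3,0,0,71,0],
    [35,-13.5,0.3,0,0,71,0]
  ]
}}

```text
clock: 26.95
position: [496.0, -150.3, 265.4]
ee_rot: [0.203, 0.979, -0.0, -0.0]
contact_force: [0.9, -1.1, -0.3]
gripper_width: 85.5
```

Run:
```python
from look import *
look("B2",(477,-192))
plan([477.5,-192.5,125.5],156.5,True)
```

```text
wrist tab 762 [ 476.7 -193. ] [26.1 10. ] 69.4 zmax 160.34975040524813
wrist foot 1899 [ 476.7 -193. ] [56.4 50.1] 69.3
scene tab 204 [ 478.6 -193.5] [27.7 12.7] 66.8 zmax 159.0417923531305
scene foot 221 [ 479.4 -193.2] [56.1 49.9] 69.7
top foot 51 [ 450.9 -185.5] [103.3  46.5] 83.8
now [ 495.87 -150.54  265.45] yaw 156.6 J6 -0.43 F [-0.3   0.77  0.84] w 85.4 t 27.1
  -> [477.5, -192.5, 125.5] yaw 156.5 row [ 0.02 -4.58 13.99] [-0.   -0.01  0.08] dist 147
```

View pics/B2_wrist.png

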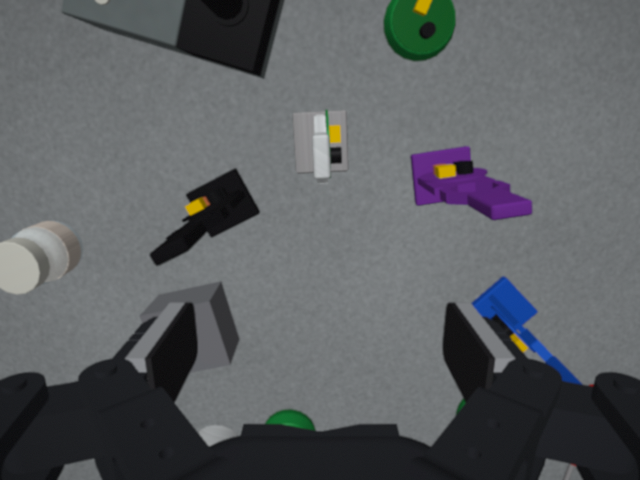

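B is the white carrier with its tab at wrist px (321,145), giving (476.9,-193) and tool yaw 159.4°. The black and purple look-alikes are clear of the open jaws.

Run:
```python
from h import *
plan([477,-193,125.5],159.4,True)
```

```text
now [ 495.87 -150.54  265.45] yaw 156.6 J6 -0.43 F [-0.3   0.77  0.84] w 85.4 t 27.1
  -> [477, -193, 125.5] yaw 159.4 row [ 0.04 -4.65 13.99] [-0.   -0.01 -2.82] dist 147
```

Emit:
{"method": "move_arm", "body": {
  "targets": [
    [0.05,-4.65,0,0,0,-2.8,0],
    [0.05,-4.65,3,0,0,-2.8,0],
    [0.05,-4.65,8,0,0,-2.8,0],
    [0.05,-4.65,12,0,0,-2.8,0],
    [0.05,-4.65,14,0,0,-2.8,0],
    [0.05,-4.65,14,0,0,-2.8,0],
    [0.05,-4.65,14,0,0,-2.8,0],
    [0.05,-4.65,14,0,0,-2.8,100],
    [0.05,-4.65,14,0,0,-2.8,160],
    [0.05,-4.65,14,0,0,-2.8,200],
    [0.05,-4.65,14,0,0,-2.8,255],
    [0.05,-4.65,14,0,0,-2.8,255],
    [0.05,-4.65,14,0,0,-2.8,255],
    [0.05,-4.65,14,0,0,-2.8,255]
  ]
}}

```text
clock: 28.85
position: [476.8, -193.4, 125.8]
ee_rot: [0.179, 0.984, -0.0, 0.0]
contact_force: [-1.2, -0.9, 2.6]
gripper_width: 9.1
```

Emit:
{"method": "move_arm", "body": {
  "targets": [
    [0,0,-2,0,0,0,255],
    [0,0,-6,0,0,0,255],
    [0,0,-12,0,0,0,255],
    [0,0,-16.5,0,0,0,255],
    [0,0,-16.5,0,0,0,255],
    [0,0,-16.5,0,0,0,255]
  ]
}}

```text
clock: 29.6
position: [475.5, -192.7, 288.3]
ee_rot: [0.18, 0.984, 0.001, -0.002]
contact_force: [0.3, 0.5, -3.6]
gripper_width: 9.1
```

Run:
```python
from h import *
im,d=arm.get_image("wrist"); cv2.imwrite("pics/B3.png",im)
# middle peg hinge from near: v + 105
h=np.array([602.8,165.1])+105*np.array([-.7373,.6756]); print(h)
p=h-71*np.array([.6756,.7373])
plan([p[0],p[1],292],227.5,True); plan([p[0],p[1],225],227.5,True)
```

```text
[525.38 236.04]
now [ 475.37 -192.8   287.82] yaw 159.3 J6 -0.29 F [-0.29 -0.73 -3.4 ] w 9.2 t 29.6
  -> [np.float64(477.4158999999999), np.float64(183.68970000000002), 292] yaw 227.5 row [13.12 35.29 -0.35] [  0.18  -0.28 -68.2 ] dist 377
now [ 475.37 -192.8   287.82] yaw 159.3 J6 -0.29 F [-0.29 -0.73 -3.4 ] w 9.2 t 29.6
  -> [np.float64(477.4158999999999), np.float64(183.68970000000002), 225] yaw 227.5 row [13.08 35.29  6.35] [  0.18  -0.28 -68.2 ] dist 382
```

View pics/B3.png

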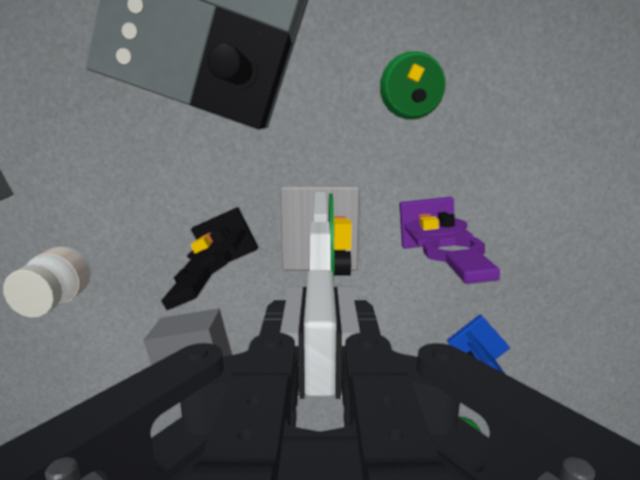

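Emit:
{"method": "move_arm", "body": {
  "targets": [
    [0,0,-1.5,0,0,0,255],
    [13.1,35.3,-1.5,0,0,-68.2,255],
    [13.1,35.3,-1.5,0,0,-68.2,255],
    [13.1,35.3,-1.5,0,0,-68.2,255],
    [13.1,35.3,-1.5,0,0,-68.2,255],
    [13.1,35.3,-1.5,0,0,-68.2,255],
    [13.1,35.3,-1.5,0,0,-68.2,255],
    [13.1,35.3,-1.5,0,0,-68.2,255],
    [13.1,35.3,-1.5,0,0,-68.2,255],
    [13.1,35.3,3,0,0,-68.2,255],
    [13.1,35.3,6.3,0,0,-68.2,255],
    [13.1,35.3,6.3,0,0,-68.2,255],
    [13.1,35.3,6.3,0,0,-68.2,255]
  ]
}}

```text
clock: 31.28
position: [480.1, 183.1, 229.3]
ee_rot: [-0.403, 0.915, -0.0, 0.002]
contact_force: [0.3, -0.5, -2.2]
gripper_width: 9.7
```

```bash
python3 sc.py B4
python3 - <<'E'
from h import *
st=arm.read_state()
for r in arm.tip_of("peg1","wrist"): print(r["score"],r["uv"],atz("wrist",r["uv"],150,st))
plan([477.4,183.7,178],227.5,True)
E
```

```text
[479.98 183.54 229.59] [ 0.28 -0.05 -1.76] 31.375
0.83 [193.3, 250.1] [526.25 237.08 150.  ]
0.82 [180.9, 51.5] [601.24 165.86 150.  ]
0.54 [320.8, 327.3] [442.98 216.65 150.  ]
now [479.74 183.52 229.37] yaw -132.5 J6 0.15 F [-0.06  0.49 -2.77] w 9.6 t 31.4
  -> [477.4, 183.7, 178] yaw -132.5 row [0.16 0.19 5.14] [-0.05  0.2   0.  ] dist 51
```

View pics/B4.png

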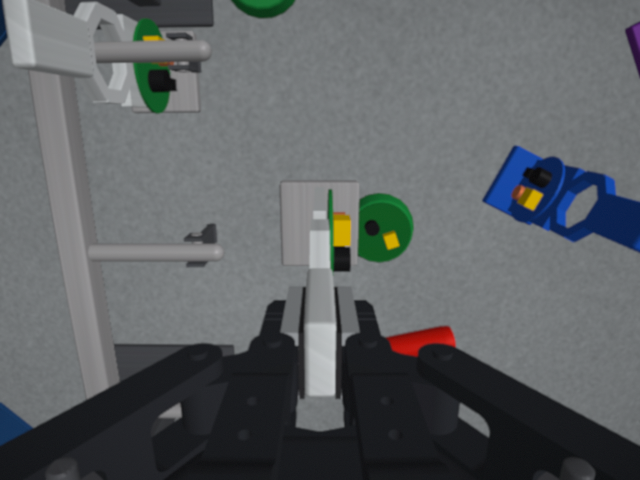

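Emit:
{"method": "move_arm", "body": {
  "targets": [
    [0.1,0.2,2.5,0,0.1,0,255],
    [0.1,0.2,5.15,0,0.1,0,255],
    [0.1,0.2,5.15,0,0.1,0,255],
    [0.1,0.2,5.15,0,0.1,0,255],
    [-1,0.2,5.15,0,0.1,0,255],
    [-2,0.2,5.15,0,0.1,0,255],
    [-3,0.2,5.15,0,0.1,0,255],
    [-4,0.2,5.15,0,0.1,0,255],
    [-5,0.2,5.15,0,0.1,0,255],
    [-6,0.2,5.15,0,0.1,0,255],
    [-6,0.2,5.15,0,0.1,0,255],
    [-6,0.2,5.15,0,0.1,0,255]
  ]
}}

```text
clock: 32.92
position: [517.5, 228.6, 175.8]
ee_rot: [-0.403, 0.915, -0.0, -0.001]
contact_force: [0.8, -0.4, -3.6]
gripper_width: 9.2
```

```bash
python3 sc.py B5
python3 - <<'E'
from h import *
plan([525.8+.6756*44,236.6+.7373*44,178],227.5,True)
E
```

```text
[517.55 228.5  175.98] [ 0.6   0.49 -3.19] 33.025
now [517.55 228.5  175.98] yaw -132.5 J6 0.13 F [ 0.6   0.49 -3.19] w 9.1 t 33.0
  -> [555.5264, 269.0412, 178] yaw -132.5 row [-5.55 -0.06 -0.21] [ 0.01 -0.12  0.02] dist 56
```

View pics/B5s.png

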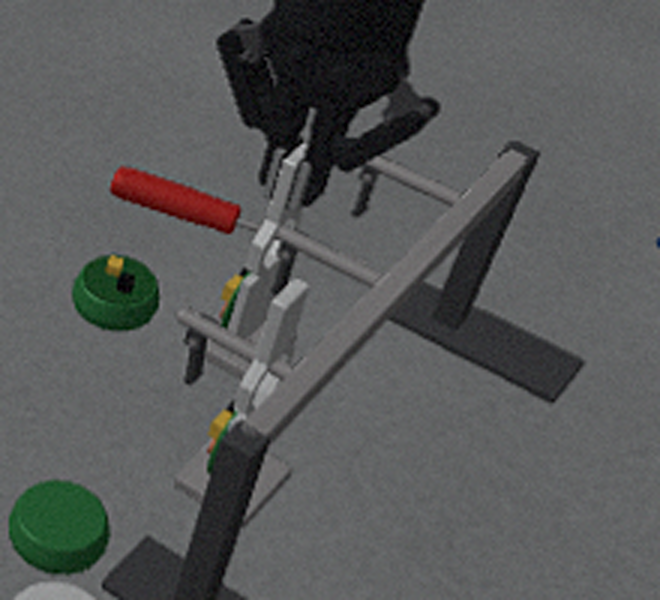

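View pics/B5.png

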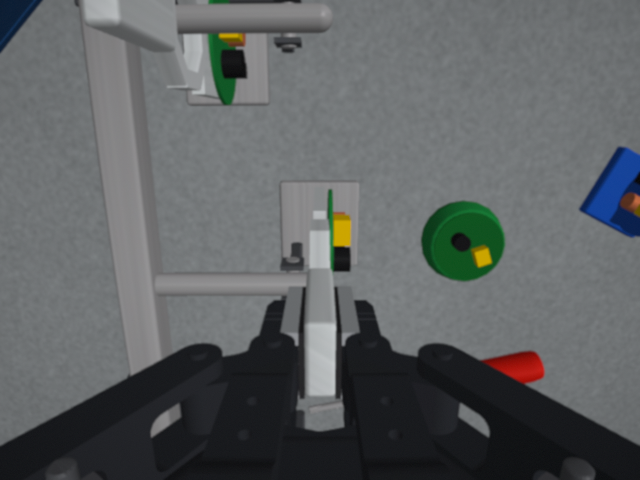

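The eye is on the middle peg, before its keeper. I'll push in.

Emit:
{"method": "move_arm", "body": {
  "targets": [
    [0,0,-0.2,0,0,0,255],
    [-0.8,0,-0.2,0,0,0,255],
    [-1.6,0,-0.2,0,0,0,255],
    [-2.4,0,-0.2,0,0,0,255],
    [-3.2,0,-0.2,0,0,0,255],
    [-4,0,-0.2,0,0,0,255],
    [-4.8,0,-0.2,0,0,0,255],
    [-5.5,0,-0.2,0,0,0,255],
    [-5.5,0,-0.2,0,0,0,255],
    [-5.5,0,-0.2,0,0,0,255]
  ]
}}

```text
clock: 34.28
position: [554.8, 269.2, 177.8]
ee_rot: [-0.403, 0.915, -0.0, -0.001]
contact_force: [-0.6, -0.6, -4.0]
gripper_width: 9.4
```

```bash
python3 sc.py B6
```

```text
[554.79 269.16 177.94] [-0.12  0.03 -3.07] 34.375
```

View pics/B6s.png

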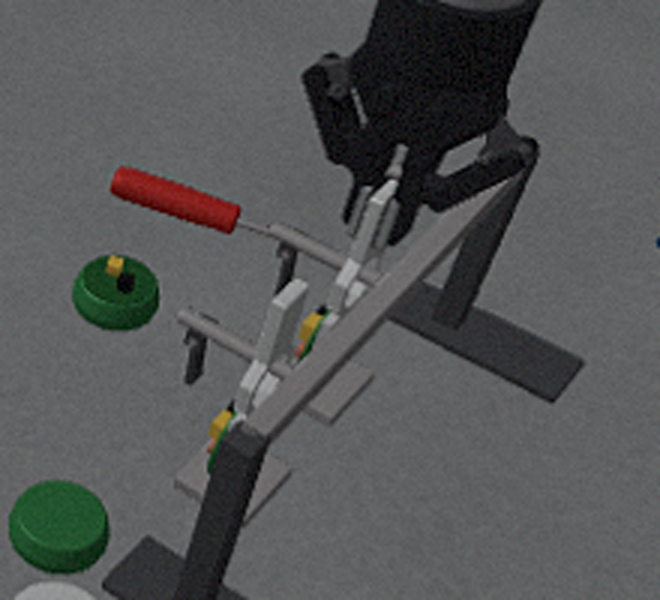

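View pics/B6.png

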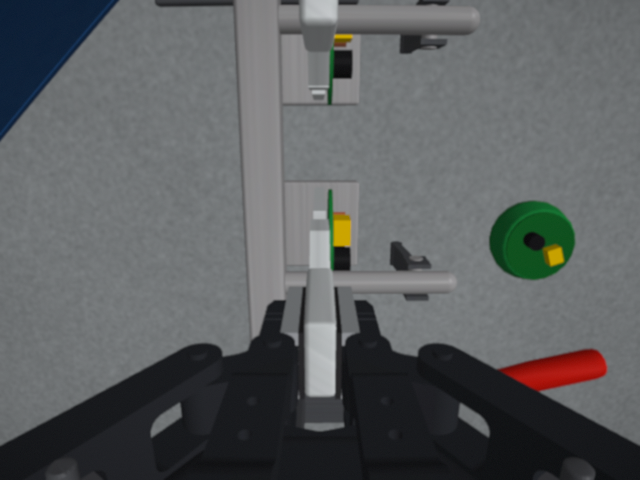

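Keeper 2 hangs closed too (scene crop 286,265). I'll lower, check contact, then release.

Emit:
{"method": "move_arm", "body": {
  "targets": [
    [0,0,0.2,0,0,0,255],
    [0,0,0.4,0,0,0,255],
    [0,0,0.6,0,0,0,255],
    [0,0,0.8,0,0,0,255],
    [0,0,0.9,0,0,0,255],
    [0,0,0.9,0,0,0,255]
  ]
}}

```text
clock: 35.12
position: [555.1, 269.3, 170.6]
ee_rot: [-0.403, 0.915, -0.0, -0.0]
contact_force: [-3.0, -1.3, 4.8]
gripper_width: 9.0
```

Emit:
{"method": "move_arm", "body": {
  "targets": [
    [0,0,0,0,0,0,230],
    [0,0,0,0,0,0,210],
    [0,0,-0.1,0,0,0,190],
    [0,0,-0.2,0,0,0,160],
    [0,0,-0.2,0,0,0,120],
    [0,0,-0.2,0,0,0,120],
    [0,0,-1.5,0,0,0,100],
    [0,0,-4,0,0,0,100],
    [0,0,-7,0,0,0,60],
    [0,0,-10,0,0,0,0],
    [0,0,-14,0,0,0,0],
    [0,0,-14,0,0,0,0]
  ]
}}

```text
clock: 36.62
position: [556.7, 270.2, 314.4]
ee_rot: [-0.403, 0.915, 0.0, 0.004]
contact_force: [-0.1, 0.3, -0.6]
gripper_width: 85.6
```

Emit:
{"method": "move_arm", "body": {
  "targets": [
    [20,0,-2,0,0,0,0],
    [20,0,-2,0,0,0,0],
    [20,0,-2,0,0,0,0],
    [20,0,-2,0,0,0,0],
    [20,0,-2,0,0,0,0],
    [20,0,-2,0,0,0,0]
  ]
}}

```text
clock: 37.38
position: [420.9, 122.8, 328.9]
ee_rot: [-0.403, 0.915, -0.0, -0.001]
contact_force: [-0.9, -0.0, 0.2]
gripper_width: 85.5
```

```bash
python3 sc.py B7
python3 - <<'E'
from h import *
for n in ["scene","top"]:
    im,d=arm.get_image(n); cv2.imwrite(f"pics/F_{n}.png",im); C=cloud(n,d)
    for nm,c in [("pin",(499,-315)),("plg",(440,-402))]:
        m=(d>0)&(np.hypot(C[...,0]-c[0],C[...,1]-c[1])<22)&(C[...,2]>90)&(C[...,2]<160); P=C[m]; print(n,nm,len(P),np.percentile(P[:,2],95) if len(P) else 0)
    print(n,[(round(r["score"],2),np.round(r["bbox"])) for r in arm.search_frame("carrier1_tab",n)])
E
```

```text
[420.88 122.92 328.51] [-0.85  0.15 -0.07] 37.475
scene pin 258 129.27499897529293
scene plg 304 125.63205847258101
scene [(0.94, array([439., 223., 482., 304.])), (0.86, array([343., 154., 377., 224.])), (0.72, array([415., 178., 572., 370.]))]
top pin 157 132.61504304885304
top plg 282 129.57727198642766
top [(0.71, array([194., 180., 228., 219.])), (0.6, array([268., 304., 294., 336.]))]
```

View pics/B7s.png

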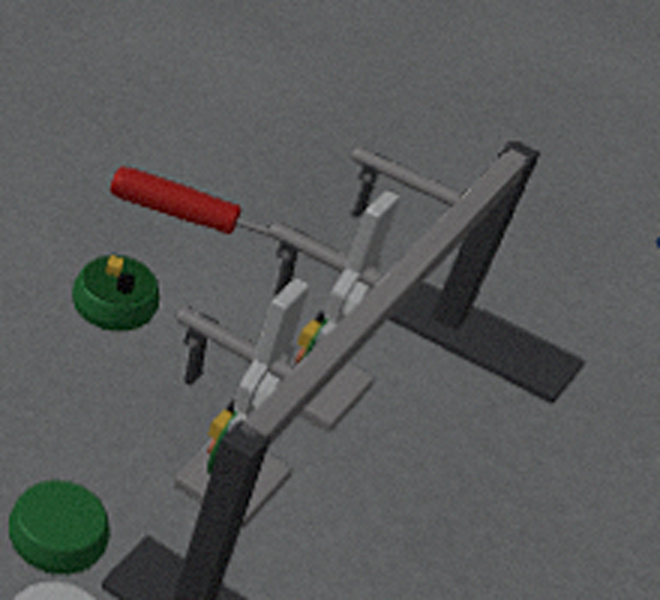

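View pics/F_top.png

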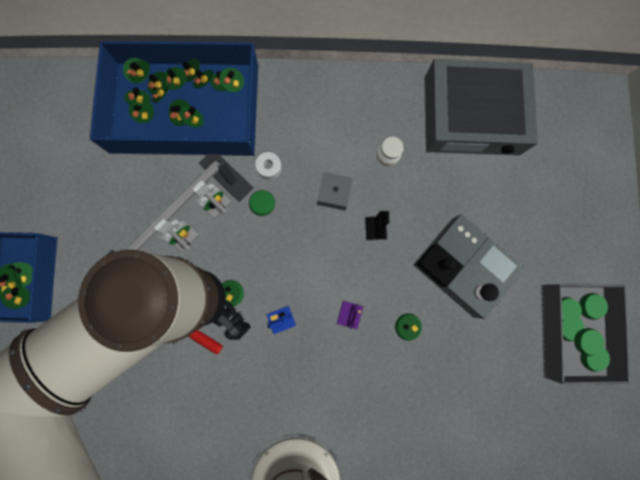

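View pics/F_scene.png

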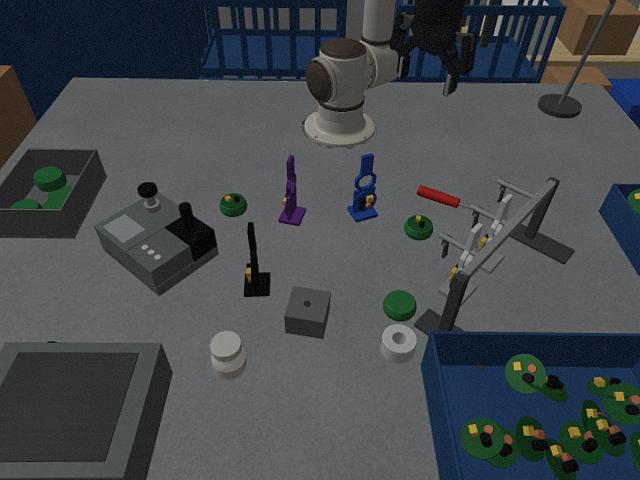

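Both white carriers hang behind closed keepers, the pin is home, the bystanders haven't moved, and no third white carrier is visible. I'm handing the job in.

```bash
python3 -c "
from bench import arm
print(arm.job_done())"
```

```text
the job is handed in; nothing more can be done
None
```

The test station is safe, both white board carriers hang on the rack, and the job was handed in at about 37.6 s of the 210 s allowed.

- **Plunger:** I pressed it from about 126 mm to 105.9 mm, its stop, with about 26 N at the bottom, and it sprang back up. The scene camera last read it at 125.6 mm.
- **Shorting pin:** It is fully home in the terminal. It seated with about 11 N, and its top last read 129.3 mm against 130 expected.
- **Carriers:** Only two white carriers were on the bench. They hang on the two pegs nearest the pin's rest block, each about 44 mm past the hinge. The last scene picture shows both keepers hanging closed behind the eyes.
- **Everything else:** The black, purple and blue look-alikes, the spool, jar, screwdriver and cups look unmoved in the last pictures. I saw no carrier knocked aside during the run.

**Checks that disagreed:** The cameras differed by a few millimetres. The top camera reads heights 3–4 mm high, giving 132.6 mm for the pin top and 129.6 mm for the plunger. For the pin fit I therefore relied on the wrist camera's view of the pin tip against the hole.

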